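# Size series on the photo strip

### The arm

A 6-joint arm with a two-finger parallel gripper is mounted at the origin on the work surface; the furniture and walls round the work are solid. World frame = base frame: x ahead of the robot, y to its left, z up, the work surface at z = 0. Lengths are in m, angles in rad, forces in N, time in s.
With the tool pointing down it reaches from about 0.275 to 0.85 m from the base axis. Payload 19 kg.
Tool frame: the origin (TCP) lies at the very end of the fingers, on their centre line; the grasp point (between the pads) lies 19 mm behind it; z points along the fingers, y is the direction in which the jaws open and shut (so a half turn about z gives the same grasp; the last joint's range is limited). The gripper opens to 85 mm and grips with 20 to 120 N. Pads are 22 mm wide; open, the fingers measure 114 mm over their backs; the gripper's body (76 mm by 85 mm) begins 54 mm behind the grasp point. The pads swing forward as they close: fully open they stand 13 mm farther back than shut.
Start: joints at [1.201, 0.15, 1.437, -0, 1.554, -0.134], TCP at [0.134, 0.559, 0.231] pointing down, gripper open.
Joint ranges: [-2.8, 2.8], [-0.68, 2.1], [0.12, 2.68], [-1.39, 4.53], [0.16, 2.79], [-2.81, 2.81]. Speed limits (rad/s): [1.89, 1.89, 2.22, 3.01, 3.01, 3.01].

### API

Orientations are given as a rotation vector (axis times angle).
In Python, from plant import arm gives the robot as it stands.
- The arm moves only by the tool drive_tool, never from a script. Its argument "motion" is a list that holds one entry, the list of rows, each a list of 7 numbers: the shift along the tool's x, y, z in mm, then the turn, a rotation vector about the tool's x, y, z in rad, then the closure, from 0 (fully open) to 1 (shut). In form: [[[tx, ty, tz, wx, wy, wz, hand], ...]]. A call has exactly 10 rows; each row shifts and turns the commanded pose from where the row before left it, along the tool's axes as they then stand; what a row does not reach is not made up. A row lasts 1/10 s, in which the tool goes at most 50 mm and 8.59 degrees, less where a joint would pass 70% of its speed; a pose out of reach is approached as far as the arm can. A call is refused whole if a number of a shift passes 50 or a number of a turn 0.15, either way. A call with a gripper value outside its range is refused whole. The fingers move at their own pace and stop on an object; "grip_force" is the grip in N (left out, the last holds). Time passes only in rows, so rows that do not move let the fingers close, or fill a call up. It gives the time, the measured TCP pose, the force and the opening at its end, in the units of the state.
- arm.read_state(): the state, without advancing time (a new reading comes with each control period).
- arm.get_image(name): name is "scene" or "top" or "wrist"; returns (picture, depth): 384x512x3 uint8, blue, green, red; 384x512 float32, m along the optical axis (not along the pixel's ray), 0 where there is no reading.
- arm.get_calibration(name): a dict with "fx", "fy", "cx", "cy" (pixels), "dist" ([k1, k2, p1, p2, k3] as OpenCV has them; the pictures are not rectified), "world_from_camera" (4x4, takes a point from camera to world coordinates); the wrist camera has in their place "T_tool_cam" (4x4, takes a point from camera to tool coordinates, whose origin is the TCP and whose axes are the flange's). Camera axes: x right, y down, z forward; pixel columns grow to the right and rows downward; lengths in m; the calibration is good to about 2 mm. A picture is of the moment at which its call begins: read the wrist's pose just before it. get_calibration takes no time and is no camera call.
- arm.job_done(): hands the job in, once; it reports no verdict.
The state is a dict: "time_s": time; "joint_positions": joint angles; "qvel": joint speeds; "tau": joint torques, N m; "tcp_pos": TCP position; "ee_rot": TCP orientation; "contact_force": force on the tool from outside, world axes, zero at the start; "ft_torque": the same for the moment, N m; "grip_width": finger opening in m.
Only numpy, scipy, OpenCV 4.12 (cv2) and the standard library are available. Lean on these libraries where they do the work, as an engineer would, in place of code of your own. Each camera call takes 0.05 s, during which the arm holds its last target.

### The job

Line up the dish, the screw vial, the dropper bottle and the capped sediment tube on the white strip for a size-series photograph, one centred on each black pad, in order of height: the tallest on the pad beside the dark steel scale bar, falling to the lowest on the pad farthest from it. The tube, tallest of all, is to be shown in the low white stand: set the empty stand on that pad and let go of it, and only then take the tube out of the orange holder and stand it fully down in the stand, keeping every container and the stand upright throughout and leaving them all standing freely.

Things in the scene. Friction and masses are not known exactly. Their poses are not given: they have to be found in the camera images.
- tube_stand: low white round stand (collar), 54 mm outside diameter, 40 mm tall, starts on the table; in its top a round well 35 mm wide whose floor is 6 mm above its underside. Can be gripped across its outside. Origin: centre of its underside, z up along its axis
- sediment_tube: 50 ml tube with pale blue cap (not the similar one among the clutter at the far end of the table, out of reach), 110 mm tall; body 28 mm in diameter, cap (top 22 mm) 38 mm in diameter. Starts upright in the orange holder (fixed to the table, 62 x 57 mm, 66 mm tall, with a close-fitting hole about 1 mm free all round, tube's underside 4 mm above the table): lift it straight up by the cap. Origin: centre of its underside, z up along its axis
- dropper_bottle: amber dropper bottle with black rubber top, 91 mm tall, body 31 mm in diameter up to 58 mm height, 21 mm above. Origin: centre of its underside, z up along its axis
- screw_vial: small clear screw vial with black cap (not the similar one among the clutter at the far end of the table, out of reach), 54 mm tall, 23 mm in diameter all the way up. Origin: centre of its underside, z up along its axis
- dish: low round clear dish with lid and a few grains in it (not the similar one among the clutter at the far end of the table, out of reach), 64 mm over the lid by appearance, 59 mm where the fingers meet it, 13 to 16 mm tall. Grip it across its diameter, low down. Origin: centre of its underside, z up along its axis
- scale_bar: flat dark steel scale bar with white tick marks, 74 mm long, 22 mm wide, 4 mm thick, lying across one end of the white strip (either the left or the right end), fixed; about 63 mm from the centre of the nearest pad. A small blue spare cap lies at the strip's other end. Origin: centre of its underside
- pad_0: round black rubber pad, 70 mm across and 2 mm thick, fixed on the long white strip, with a small white dot at its centre; origin at the centre of its underside, so its top face is 2 mm above the origin (6 mm above the table). The leftmost of the four as seen from the robot (largest y; the row runs obliquely, its left end farther from the robot in x); neighbouring pads are about 85 mm apart
- pad_1: round black rubber pad, 70 mm across and 2 mm thick, fixed on the long white strip, with a small white dot at its centre; origin at the centre of its underside, so its top face is 2 mm above the origin (6 mm above the table). Second from the left
- pad_2: round black rubber pad, 70 mm across and 2 mm thick, fixed on the long white strip, with a small white dot at its centre; origin at the centre of its underside, so its top face is 2 mm above the origin (6 mm above the table). Third from the left
- pad_3: round black rubber pad, 70 mm across and 2 mm thick, fixed on the long white strip, with a small white dot at its centre; origin at the centre of its underside, so its top face is 2 mm above the origin (6 mm above the table). The rightmost and nearest the robot in x (smallest y)
Mind the look-alikes: they are no part of the job. What is shaped like the screw_vial but yellow is not meant. What is shaped like the dish but turquoise is not meant.

How it is judged:
On the way, in this order (a step that is already met when the one before it is completed fails the run):
1. the empty stand is upright on the pad beside the scale bar and released, the tube not yet in it (((horizontal distance between scale_bar and pad_0 below 0.14 m and horizontal distance between tube_stand and pad_0 below 0.015 m) or (horizontal distance between scale_bar and pad_3 below 0.14 m and horizontal distance between tube_stand and pad_3 below 0.015 m)) and angle between tube_stand's own z axis and vertical below 0.1 rad and height (world z) of tube_stand below 0.011 m and linear speed of tube_stand below 0.03 m/s and contact force between the fingers and tube_stand below 0.2 N and horizontal distance between sediment_tube and tube_stand above 0.06 m), for 0.2 s.
2. the tube stands fully down in the stand, which is on that pad, and is released (horizontal distance between sediment_tube and tube_stand below 0.006 m and z of sediment_tube in the frame of tube_stand below 0.012 m and angle between sediment_tube's own z axis and vertical below 0.12 rad and ((horizontal distance between scale_bar and pad_0 below 0.14 m and horizontal distance between tube_stand and pad_0 below 0.015 m) or (horizontal distance between scale_bar and pad_3 below 0.14 m and horizontal distance between tube_stand and pad_3 below 0.015 m)) and contact force between the fingers and sediment_tube below 0.2 N), for 0.2 s.
At the end, for the whole second after the job is handed in: From the scale bar's end: stand, dropper bottle, vial, dish, each centred within 15 mm on its pad, resting on it, upright (0.1 rad), at rest; the tube fully down in the stand (underside at most 12 mm above the stand's, axes within 6 mm), upright (0.12 rad), at rest (((horizontal distance between scale_bar and pad_0 below 0.14 m and horizontal distance between tube_stand and pad_0 below 0.015 m and horizontal distance between dropper_bottle and pad_1 below 0.015 m and horizontal distance between screw_vial and pad_2 below 0.015 m and horizontal distance between dish and pad_3 below 0.015 m) or (horizontal distance between scale_bar and pad_3 below 0.14 m and horizontal distance between tube_stand and pad_3 below 0.015 m and horizontal distance between dropper_bottle and pad_2 below 0.015 m and horizontal distance between screw_vial and pad_1 below 0.015 m and horizontal distance between dish and pad_0 below 0.015 m)) and angle between each of tube_stand, dropper_bottle, screw_vial, dish's own z axis and vertical below 0.1 rad and height (world z) of each of tube_stand, dropper_bottle, screw_vial, dish below 0.011 m and linear speed of each of tube_stand, dropper_bottle, screw_vial, dish, sediment_tube below 0.03 m/s and horizontal distance between sediment_tube and tube_stand below 0.006 m and z of sediment_tube in the frame of tube_stand below 0.012 m and angle between sediment_tube's own z axis and vertical below 0.12 rad); the robot touches nothing.
It fails at once if a container or the stand is tipped over (more than 1 rad from upright) (angle between any of tube_stand, dropper_bottle, screw_vial, dish, sediment_tube's own z axis and vertical above 1 rad).
It also fails if it takes over 125 s, if anything falls off the work surface, if the arm or the gripper's body presses on something with over 40 N, if the wrist force passes 120 N, or if a joint passes its speed limit or range.

## Working session

There is one attempt and no reset: what is moved stays moved. The work goes in short steps, Python scripts to look and compute and a tool call to move; the robot and the scene stay as the last step left them, time stands still between calls to the robot, and variables do not carry over. Pictures are saved under pics/ and viewed, and the job is handed in when it is done.

Besides the shell and the picture viewer there is one more tool, called in YAML: its name, and indented under it one key for each argument. drive_tool: Moves the arm, as the interface text tells. Its arguments: {"type":"object","properties":{"motion":{"type":"array"},"grip_force":{"type":"number"}},"required":["motion"]}

```bash
ls; mkdir -p pics; cat > h.py <<'E'
import numpy as np, cv2
from plant import arm
from scipy.spatial.transform import Rotation as R
def grab(n,f=None):
    s=arm.read_state(); im,d=arm.get_image(n); c=arm.get_calibration(n)
    if n=='wrist':
        T=np.eye(4); r=np.array(s['ee_rot']); T[:3,:3]=R.from_rotvec(r).as_matrix() if r.shape==(3,) else r
        T[:3,3]=s['tcp_pos']; W=T@np.array(c['T_tool_cam'])
    else: W=np.array(c['world_from_camera'])
    if f: cv2.imwrite('pics/%s.png'%f,im); np.savez('/tmp/%s.npz'%f,im=im,d=d,W=W,K=[c['fx'],c['fy'],c['cx'],c['cy']],dist=c['dist'])
    return im,d,W,c
def load(f): return np.load('/tmp/%s.npz'%f)
def ray(z,u,v):
    fx,fy,cx,cy=z['K']; K=np.array([[fx,0,cx],[0,fy,cy],[0,0,1]])
    p=cv2.undistortPoints(np.array([[[u,v]]],float),K,np.array(z['dist']))[0,0]
    return z['W'][:3,:3]@np.array([p[0],p[1],1]), z['W'][:3,3]
def onplane(z,u,v,h):
    r,o=ray(z,u,v); return (o+r*(h-o[2])/r[2]).round(4)
def bydepth(z,u,v):
    r,o=ray(z,u,v); return (o+r*z['d'][int(round(v)),int(round(u))]).round(4)
def proj(z,P):
    fx,fy,cx,cy=z['K']; K=np.array([[fx,0,cx],[0,fy,cy],[0,0,1]]); Wi=np.linalg.inv(z['W'])
    return cv2.projectPoints(np.array(P,float).reshape(-1,3),cv2.Rodrigues(Wi[:3,:3])[0],Wi[:3,3],K,np.array(z['dist']))[0][:,0]
E
python3 - <<'E'
from h import *
for n in ['scene','top','wrist']:
    grab(n,n+'0'); c=arm.get_calibration(n); print(n,c)
print(arm.read_state())
E
```

```text
pics
scene {'fx': 479.56138840953054, 'fy': 479.56138840953054, 'cx': 254.05595857335717, 'cy': 197.31924716518168, 'dist': array([0.04087515, 0.        , 0.        , 0.        , 0.        ]), 'world_from_camera': array([[-0.77578057, -0.47576203,  0.41450573,  0.0367183 ],
       [-0.6307361 ,  0.56557773, -0.53131328,  0.32588032],
       [ 0.01834348, -0.67362625, -0.7388445 ,  0.87297518],
       [ 0.        ,  0.        ,  0.        ,  1.        ]])}
top {'fx': 466.40738332138193, 'fy': 466.40738332138193, 'cx': 251.26887816314476, 'cy': 200.15447494161813, 'dist': array([-0.07981629,  0.        ,  0.        ,  0.        ,  0.        ]), 'world_from_camera': array([[ 2.03831335e-03, -9.94837626e-01,  1.01459072e-01,
         3.90775181e-01],
       [-9.99919619e-01, -7.57965778e-04,  1.26563018e-02,
        -2.52085213e-01],
       [-1.25140627e-02, -1.01476714e-01, -9.94759204e-01,
         1.12152263e+00],
       [ 0.00000000e+00,  0.00000000e+00,  0.00000000e+00,
         1.00000000e+00]])}
wrist {'fx': 280.49611676664017, 'fy': 280.49611676664017, 'cx': 254.907390880503, 'cy
[... 428 characters left out ...]
+00,
         1.00000000e+00]])}
{'time_s': 0.15, 'joint_positions': array([ 1.20098854e+00,  1.50876281e-01,  1.43786816e+00,  5.77701684e-06,
        1.55380328e+00, -1.34060777e-01]), 'qvel': array([-0.00087503, -0.0012399 , -0.0004234 ,  0.00128077,  0.00273592,
       -0.00137164]), 'tau': array([ 2.76172948e-03, -7.13375187e+01, -5.71040654e+01, -1.80849875e-04,
        7.10593828e-03, -4.43107729e-05]), 'tcp_pos': array([0.13428399, 0.5589031 , 0.23081903]), 'ee_rot': array([-3.69425075e-01, -3.11955068e+00,  1.45049017e-03]), 'contact_force': array([-0.48872331, -0.77123375,  0.2155319 ]), 'ft_torque': array([-0.01822484,  0.0066917 ,  0.04212312]), 'grip_width': 0.08526850400065991}
```

View pics/scene0.png

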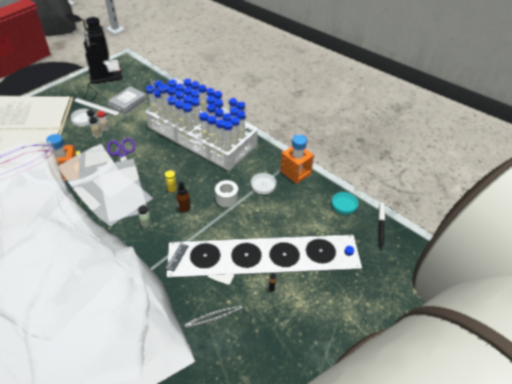

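View pics/top0.png

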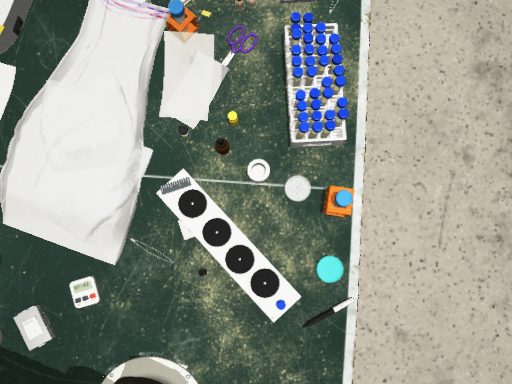

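View pics/wrist0.png

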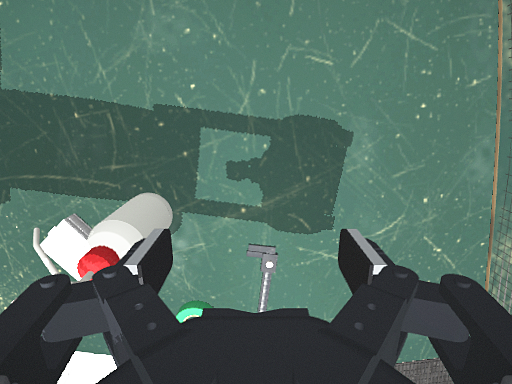

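```bash
python3 - <<'E'
from h import *
z=load('top0'); im=z['im']
cv2.imwrite('pics/a.png',cv2.resize(im[100:310,140:370],None,fx=3.4,fy=2.85 and 3.4,interpolation=cv2.INTER_CUBIC)[:600] if 0 else cv2.resize(im[100:300,150:370],None,fx=3,fy=3,interpolation=cv2.INTER_CUBIC))
s=load('scene0')['im']; cv2.imwrite('pics/b.png',cv2.resize(s[130:300,120:350],None,fx=3.4,fy=3.4,interpolation=cv2.INTER_CUBIC))
E
```

```text
(no output)
```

View pics/a.png

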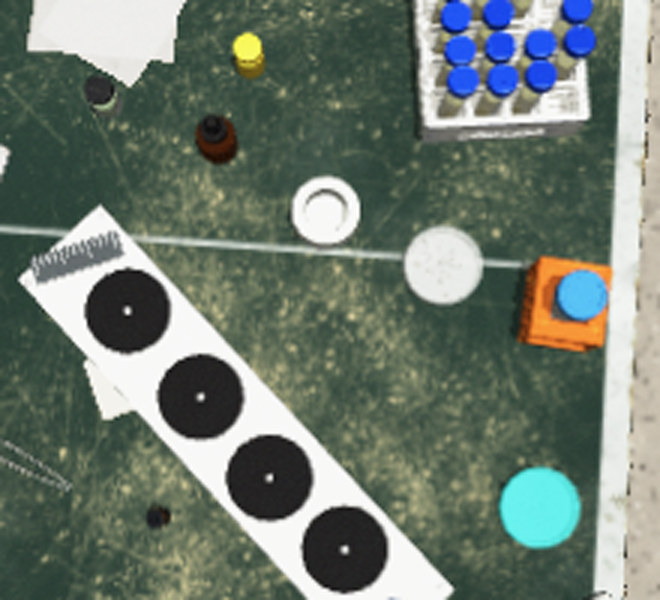

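View pics/b.png

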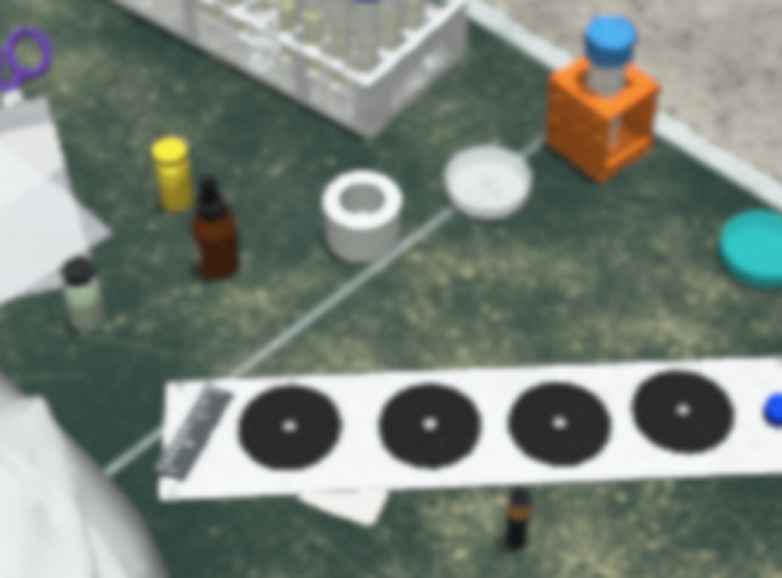

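```bash
python3 - <<'E'
from h import *
z=load('top0'); s=load('scene0')
def C(U,V): return (U+.5)/3-.5+150,(V+.5)/3-.5+100
def S(U,V): return (U+.5)/3.4-.5+120,(V+.5)/3.4-.5+130
for n,T,Q,h in [('pad0',(127,311),(290,426),.006),('pad1',(200.5,397),(430,424),.006),('pad2',(269,478),(560,422.5),.006),('pad3',(345,549),(683,410),.006),
 ('stand',(326,210),(362,200),.04),('dish',(443,264),(488,180),.015),('tubecap',(582,295),(611,30),.114),('vialcap',(99,91),(78,268),.054),('dropper top',(213,125),(208,186),.091),('bar',(78,256),(197,430),.008),('holder',(570,300),(600,85),.066)]:
    t=C(*T);q=S(*Q)
    print(n,onplane(z,*t,h),onplane(s,*q,h),'d',bydepth(z,*t),bydepth(s,*q))
E
```

```text
pad0 [ 0.4967 -0.0951  0.006 ] [ 0.4976 -0.0951  0.006 ] d [ 0.497  -0.0946  0.0028] [ 0.4988 -0.0961  0.0038]
pad1 [ 0.4279 -0.1549  0.006 ] [ 0.4291 -0.1542  0.006 ] d [ 0.4278 -0.1553  0.0109] [ 0.4302 -0.1556  0.0036]
pad2 [ 0.3639 -0.2098  0.006 ] [ 0.365  -0.2093  0.006 ] d [ 0.3639 -0.2098  0.0056] [ 0.3662 -0.2113  0.0028]
pad3 [ 0.3083 -0.27    0.006 ] [ 0.3091 -0.2692  0.006 ] d [ 0.308  -0.2701  0.0025] [ 0.3098 -0.2707  0.0038]
stand [ 0.573  -0.2548  0.04  ] [ 0.5731 -0.2524  0.04  ] d [ 0.5789 -0.2548  0.0053] [ 0.586  -0.2662  0.02  ]
dish [ 0.5337 -0.3481  0.015 ] [ 0.532  -0.3443  0.015 ] d [ 0.5337 -0.3481  0.0151] [ 0.5311 -0.3431  0.0165]
tubecap [ 0.4984 -0.4401  0.114 ] [ 0.5001 -0.4396  0.114 ] d [ 0.4982 -0.4397  0.1162] [ 0.5022 -0.4431  0.1106]
vialcap [ 0.6652 -0.077   0.054 ] [ 0.6664 -0.0756  0.054 ] d [ 0.6646 -0.0774  0.0566] [ 0.6688 -0.0771  0.0509]
dropper top [ 0.6292 -0.1697  0.091 ] [ 0.6266 -0.1609  0.091 ] d [ 0.6299 -0.1694  0.088 ] [ 0.6308 -0.1644  0.0853]
bar [ 0.541 -0.055  0.008] [ 0.5402 -0.0537  0.008 ] d [ 0.5415 -0.0543  0.0043] [ 0.5407 -0.054   0.0072]
holder [ 0.4997 -0.4399  0.066 ] [ 0.5    -0.4329  0.066 ] d [ 0.4948 -0.4315  0.1133] [ 0.4973 -0.4285  0.0707]
```

```bash
python3 - <<'E'
from h import *
z=load('top0'); d=z['d']
v,u=np.mgrid[0:384:6,0:512:6]
P=np.array([bydepth(z,a,b) for a,b in zip(u.ravel(),v.ravel())]).reshape(u.shape+(3,))
for i in range(0,64,3): print(v[i,0],' '.join('%4d'%(P[i,j,2]*1000) for j in range(0,70,2)))
def C(U,V): return (U+.5)/3-.5+150,(V+.5)/3-.5+100
print('yellow',onplane(z,*C(248,46),.054),'paper',[bydepth(z,*C(*p)) for p in [(40,30),(130,60),(120,85),(0,160)]])
E
```

```text
0    4  133   63    0   -3    2    0   -2  110  128  134  143   23    4 1121  114   -7    0   -3   -2   48   40   -1    1   15   12    6    0   -2    0    0 -756 -755 -766 -765
18  137   86   30    0   -1    0    1   86 1121  108  110  123  123  114   62   77   64    1    0   -2    1   -2   -2    0   -2    0  124   -1    1   -1    0 -760 -762 -759 -755
36   93   46    4    0   -1   -4    0   83   78   92   98  106  107   91   62   62   64   67   -2    4    8    0    0   -2   54  147  129  127  129    0   -1 -761 -758 -762 -759
54   -1    0    0    1    0   -2   82   76   90   85   86   92   88    0   35   38   34   36    0    2    0    0    0    0   54   57   49  122  124    0   -2 -754 -755 -758 -759
72   11   16   -1    0    5   87   99  109  105  100   88   91   70   -1   17   16   13   22   30    0    0    0   -1    0   55  128  132   30  124    0   -1 -764 -752 -764 -756
90    0   -2   -6    2   93  101  117  118  115  103   89   89   67   -1   12   15   11   17   19    4   -1    0    0   -4    6  126  133  131   79   -2   -4 -758 -767 -758 -759
108    5    1    0  108  116  113
[... 2320 characters left out ...]
 0    0   -1    0    4    0    1   -2    0   -2    1    2    3    0   -1   -2    1   -2   -1   -1    0   -1   -2    0    0   -2 -760 -761 -767 -764 -744
360    3   -2   -2    1   -2    0   -1   -2    0   -1    2    9    9    7    9   -1    2    0   -2    0    0   -1    1    0    1    2    0   -2    1   -2 -761 -763 -764 -766 -767
378   -1   -1    1    0   -2   -1   -1    0    4    9  150  148  134   22   15   14    8    0    2    2    1   -3    0    0    0    1    0    1    0    0 -766 -756 -760 -756 -765
yellow [ 0.701  -0.1935  0.054 ] paper [array([ 0.3908, -0.2521,  1.1215]), array([ 0.7015, -0.0951,  0.0132]), array([ 6.839e-01, -8.550e-02,  6.000e-04]), array([0.6158, 0.0059, 0.028 ])]
```

```bash
cat >> h.py <<'E'
def pose():
    s=arm.read_state(); return np.array(s['tcp_pos']),R.from_rotvec(s['ee_rot'])
def Rdown(yaw): # yaw of tool y, deg
    a=np.radians(yaw); y=np.array([np.cos(a),np.sin(a),0]); z=np.array([0,0,-1.]); return R.from_matrix(np.array([np.cross(y,z),y,z]).T)
def plan(wps,yaws=None,hand=0,p0=None,r0=None):
    """wps: list of (target,nrows,yaw)"""
    p,r=pose() if p0 is None else (p0,r0); rows=[]
    for t,n,yw in wps:
        t=np.array(t,float); rt=Rdown(yw); w=(r.inv()*rt).as_rotvec()/n
        for k in range(n):
            s=np.round(r.inv().apply((t-p)/(n-k))*1000,1); ww=np.round(w,3)
            rows.append(list(s)+list(ww)+[hand]); p=p+r.apply(s/1000); r=r*R.from_rotvec(ww)
        # resid rotation
    for i in range(0,len(rows),10): print('[['+','.join('['+','.join('%g'%x for x in q)+']' for q in rows[i:i+10])+']]')
    print('end',p.round(4),len(rows))
def st():
    s=arm.read_state(); r=R.from_rotvec(s['ee_rot']).as_matrix(); print('t',round(s['time_s'],2),'tcp',np.round(s['tcp_pos'],4),'yaw',np.degrees(np.arctan2(r[1,1],r[0,1])).round(2),'zax',r[:,2].round(4),'F',np.round(s['contact_force'],1),'w',round(s['grip_width'],4))
E
python3 - <<'E'
from h import *
st()
plan([((0.53,-0.175,0.23),22,-47.2),((0.573,-0.2535,0.16),4,-47.2),((0.573,-0.2535,0.16),4,-47.2)])
E
```

```text
t 0.15 tcp [0.1343 0.5589 0.2308] yaw 76.49 zax [-4.e-04 -9.e-04 -1.e+00] F [-0.5 -0.8  0.2] w 0.0853
[[[-25.3,-28.2,0.1,-0,0,0.098,0],[-27.9,-25.6,0.1,-0,0,0.098,0],[-30.3,-22.8,0.1,-0,0,0.098,0],[-32.4,-19.7,0.1,-0,0,0.098,0],[-34.2,-16.4,0.1,-0,0,0.098,0],[-35.6,-13,0,-0,0,0.098,0],[-36.7,-9.5,0.1,-0,0,0.098,0],[-37.4,-5.8,0,-0,0,0.098,0],[-37.8,-2.1,0.1,-0,0,0.098,0],[-37.9,1.6,0,-0,0,0.098,0]]]
[[[-37.5,5.3,0.1,-0,0,0.098,0],[-36.8,8.9,0,-0,0,0.098,0],[-35.8,12.5,0.1,-0,0,0.098,0],[-34.4,15.9,0,-0,0,0.098,0],[-32.7,19.2,0.1,-0,0,0.098,0],[-30.7,22.3,0,-0,0,0.098,0],[-28.3,25.2,0.1,-0,0,0.098,0],[-25.7,27.8,0,-0,0,0.098,0],[-22.9,30.2,0.1,-0,0,0.098,0],[-19.8,32.3,0,-0,0,0.098,0]]]
[[[-16.6,34.1,0.1,-0,0,0.098,0],[-13.1,35.6,0,-0,0,0.098,0],[-5.5,21.7,17.5,0,0,0.001,0],[-5.5,21.7,17.5,0,0,0.001,0],[-5.4,21.7,17.5,0,0,0.001,0],[-5.4,21.7,17.6,0,0,0.001,0],[-0,-0,-0,0,0,-0,0],[-0,-0,-0,0,0,-0,0],[-0,-0,-0,0,0,-0,0],[-0,-0,-0,0,0,-0,0]]]
end [ 0.573  -0.2535  0.16  ] 30
```

drive_tool:
  motion:
    - [[-25.3,-28.2,0,0,0,0.098,0],[-27.9,-25.6,0,0,0,0.098,0],[-30.3,-22.8,0,0,0,0.098,0],[-32.4,-19.7,0,0,0,0.098,0],[-34.2,-16.4,0,0,0,0.098,0],[-35.6,-13,0,0,0,0.098,0],[-36.7,-9.5,0,0,0,0.098,0],[-37.4,-5.8,0,0,0,0.098,0],[-37.8,-2.1,0,0,0,0.098,0],[-37.9,1.6,0,0,0,0.098,0]]
  grip_force: 40

```text
time_s: 1.15
tcp_pos: [0.3146, 0.2241, 0.2313]
ee_rot: [1.799, 2.575, 0.0]
contact_force: [0.5, 0.1, -0.1]
grip_width: 0.0853
```

```bash
python3 - <<'E'
from h import *
st()
E
```

```text
t 1.15 tcp [0.3146 0.2241 0.2313] yaw 20.12 zax [ 2.e-04 -0.e+00 -1.e+00] F [ 0.5  0.1 -0.1] w 0.0853
```

drive_tool:
  motion:
    - [[-37.5,5.3,0,0,0,0.098,0],[-36.8,8.9,0,0,0,0.098,0],[-35.8,12.5,0,0,0,0.098,0],[-34.4,15.9,0,0,0,0.098,0],[-32.7,19.2,0,0,0,0.098,0],[-30.7,22.3,0,0,0,0.098,0],[-28.3,25.2,0,0,0,0.098,0],[-25.7,27.8,0,0,0,0.098,0],[-22.9,30.2,0,0,0,0.098,0],[-19.8,32.3,0,0,0,0.098,0]]

```text
time_s: 2.15
tcp_pos: [0.4945, -0.1097, 0.2312]
ee_rot: [-2.8, -1.425, 0.0]
contact_force: [0.2, 0.5, 0.3]
grip_width: 0.0854
```

drive_tool:
  motion:
    - [[-16.6,34.1,0,0,0,0.098,0],[-13.1,35.6,0,0,0,0.098,0],[-5.5,21.7,17.5,0,0,0,0],[-5.5,21.7,17.5,0,0,0,0],[-5.4,21.7,17.5,0,0,0,0],[-5.4,21.7,17.5,0,0,0,0],[0,0,0,0,0,0,0],[0,0,0,0,0,0,0],[0,0,0,0,0,0,0],[0,0,0,0,0,0,0]]

```text
time_s: 3.15
tcp_pos: [0.5733, -0.2527, 0.1624]
ee_rot: [2.922, 1.151, 0.001]
contact_force: [0.1, -0.5, 1.0]
grip_width: 0.0858
```

```bash
python3 - <<'E'
from h import *
st(); grab('wrist','w1')
z=load('w1')
for n,P in [('pad0',(.497,-.095,.006)),('pad1',(.4285,-.1545,.006)),('stand',(.573,-.2535,.04)),('dish',(.533,-.346,.015)),('drop',(.628,-.166,.091)),('tcp',pose()[0])]: print(n,proj(z,P).round(0))
E
```

```text
t 3.15 tcp [ 0.5733 -0.2527  0.1624] yaw -47.0 zax [ 1.2e-03 -7.0e-04 -1.0e+00] F [ 0.1 -0.5  1. ] w 0.0858
pad0 [[ 97. 126.]]
pad1 [[106. 206.]]
stand [[256. 181.]]
dish [[290. 253.]]
drop [[219.  63.]]
tcp [[256. 234.]]
```

View pics/w1.png

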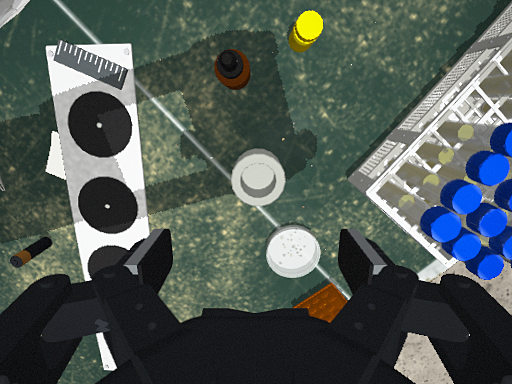

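```bash
python3 - <<'E'
from h import *
z=load('w1')
for n,u,v,h in [('pad0',100,125,.006),('pad1',108,206,.006),('stand',258.5,179,.04),('dish',293,251,.015),('drop',230,59,.091)]: print(n,onplane(z,u,v,h))
im=z['im']; cv2.imwrite('pics/c.png',cv2.resize(im[20:300,200:350],None,fx=2.1,fy=2.1,interpolation=cv2.INTER_CUBIC))
E
```

```text
pad0 [ 0.4993 -0.0967  0.006 ]
pad1 [ 0.4304 -0.156   0.006 ]
stand [ 0.5766 -0.2542  0.04  ]
dish [ 0.5371 -0.3461  0.015 ]
drop [ 0.6356 -0.1699  0.091 ]
```

View pics/c.png

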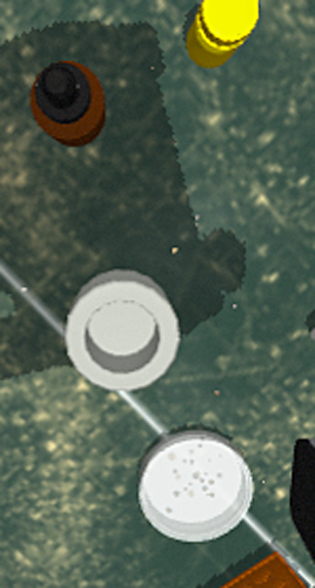

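drive_tool:
  motion:
    - [[0.7,2.4,20,0,0,0,0],[0,0,30,0,0,0,0],[0,0,30,0,0,0,0],[0,0,30,0,0,0,0],[0,0,25,0,0,0,0],[0,0,12,0,0,0,0],[0,0,4,0,0,0,0],[0,0,0,0,0,0,0],[0,0,0,0,0,0,0],[0,0,0,0,0,0,0]]

```text
time_s: 4.2
tcp_pos: [0.5759, -0.2548, 0.0116]
ee_rot: [2.922, 1.15, 0.002]
contact_force: [-1.0, 0.1, -0.1]
grip_width: 0.0854
```

drive_tool:
  motion:
    - [[0,0,0,0,0,0,1],[0,0,0,0,0,0,1],[0,0,0,0,0,0,1],[0,0,0,0,0,0,1],[0,0,0,0,0,0,1],[0,0,0,0,0,0,1],[0,0,0,0,0,0,1],[0,0,0,0,0,0,1],[0,0,0,0,0,0,1],[0,0,0,0,0,0,1]]
  grip_force: 40

```text
time_s: 5.2
tcp_pos: [0.5756, -0.2547, 0.011]
ee_rot: [2.923, 1.15, 0.001]
contact_force: [-1.3, -0.0, 6.2]
grip_width: 0.0522
```

```bash
python3 - <<'E'
from h import *
st(); print(arm.read_state()['joint_positions'])
E
```

```text
t 5.2 tcp [ 0.5756 -0.2547  0.011 ] yaw -47.04 zax [ 7.e-04 -6.e-04 -1.e+00] F [-1.3 -0.   6.2] w 0.0522
[-5.38876360e-01  4.18946079e-01  1.56092369e+00 -1.22359539e-04
  1.16081853e+00  2.82219237e-01]
```

drive_tool:
  motion:
    - [[0,0,-10,0,0,0,1],[0,0,-20,0,0,0,1],[4,-13,-20,0,0,0,1],[8,-26,0,0,0,0,1],[10,-33,0,0,0,0,1],[10,-33,0,0,0,0,1],[9.4,-32.1,0,0,0,0,1],[7,-22,0,0,0,0,1],[3,-10,0,0,0,0,1],[0,0,0,0,0,0,1]]

```text
time_s: 6.2
tcp_pos: [0.4977, -0.0951, 0.0609]
ee_rot: [2.922, 1.152, 0.001]
contact_force: [0.9, -0.2, -0.3]
grip_width: 0.0527
```

```bash
python3 - <<'E'
from h import *
st(); grab('wrist','w2'); grab('top','t2')
cv2.imwrite('pics/d.png',cv2.resize(load('t2')['im'][140:280,140:340],None,fx=3.5,fy=3.5,interpolation=cv2.INTER_CUBIC))
E
```

```text
t 6.2 tcp [ 0.4977 -0.0951  0.0609] yaw -46.97 zax [ 7.e-04 -3.e-04 -1.e+00] F [ 0.9 -0.2 -0.3] w 0.0527
```

View pics/w2.png

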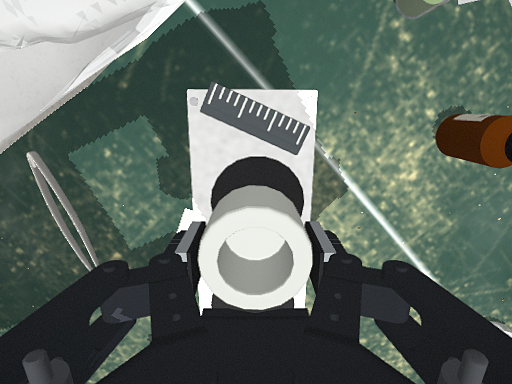

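View pics/d.png

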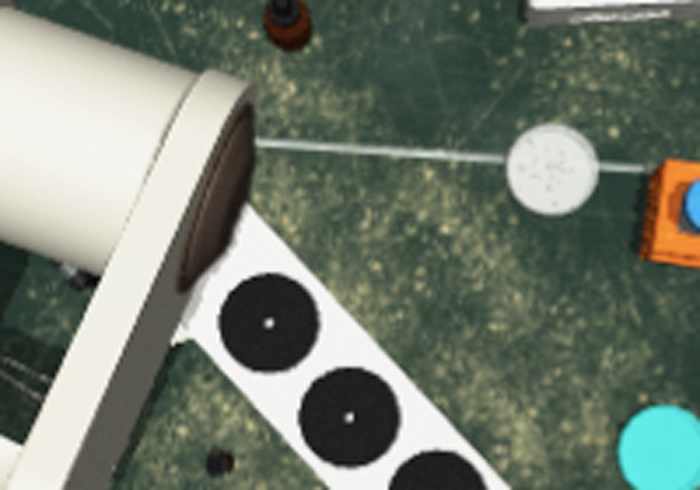

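```bash
python3 - <<'E'
from h import *
z=load('w2')
a=onplane(z,256,247,.09); print('stand',a)
# fit pad edge: dark/white boundary points along arc
im=z['im'].astype(int).sum(2)
pts=[]
for u in range(220,301,5):
    col=im[120:215,u]; j=np.where(col<150)[0]
    if len(j): pts.append(onplane(z,u,120+j[0],.006)[:2]); 
P=np.array(pts)
from scipy.optimize import least_squares
f=least_squares(lambda c:np.hypot(*(P-c).T)-.035,[.498,-.096],loss='soft_l1',f_scale=.001); print(f.x,f.fun.round(4))
E
```

```text
stand [ 0.5031 -0.09    0.09  ]
[ 0.49774283 -0.09638831] [-0.0005 -0.0001 -0.      0.0001 -0.     -0.0003  0.0004  0.      0.0001
  0.0005 -0.0002  0.0003 -0.0001 -0.      0.0001 -0.0001 -0.0005]
```

```bash
python3 - <<'E'
from h import *
im=load('w2')['im']
cv2.imwrite('pics/e.png',cv2.resize(im[160:330,180:340],None,fx=3.5,fy=3.5,interpolation=cv2.INTER_CUBIC))
E
```

```text
(no output)
```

View pics/e.png

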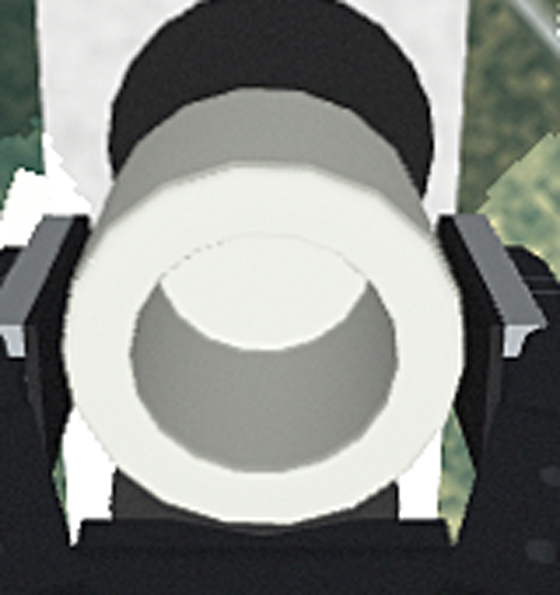

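```bash
python3 - <<'E'
from h import *
z=load('w2')
for h in (.088,.09,.092):
  for a,b in ((163,522),(235,472)):
    A=onplane(z,180+264/3.5,160+a/3.5,h);B=onplane(z,180+264/3.5,160+b/3.5,h);print(h,(A+B)/2,np.linalg.norm(A-B))
E
```

```text
0.088 [ 0.4969  -0.09545  0.088  ] 0.05356202012620506
0.088 [ 0.49635 -0.09595  0.088  ] 0.03551478565330219
0.09 [ 0.49775 -0.09465  0.09   ] 0.05264085865561088
0.09 [ 0.49725 -0.09515  0.09   ] 0.03494939198326634
0.092 [ 0.4986  -0.09385  0.092  ] 0.05171972544397346
0.092 [ 0.4981 -0.0943  0.092 ] 0.034242663447810295
```

drive_tool:
  motion:
    - [[0,1.4,10,0,0,0,1],[0,0,16,0,0,0,1],[0,0,11,0,0,0,1],[0,0,5,0,0,0,1],[0,0,2,0,0,0,1],[0,0,0,0,0,0,1],[0,0,0,0,0,0,0],[0,0,0,0,0,0,0],[0,0,0,0,0,0,0],[0,0,0,0,0,0,0]]

```text
time_s: 7.3
tcp_pos: [0.4987, -0.0969, 0.0163]
ee_rot: [2.923, 1.15, -0.0]
contact_force: [-0.9, 0.0, 0.8]
grip_width: 0.0853
```

```bash
python3 - <<'E'
from h import *
st()
E
```

```text
t 7.3 tcp [ 0.4987 -0.0969  0.0163] yaw -47.04 zax [-0.e+00 -1.e-04 -1.e+00] F [-0.9  0.   0.8] w 0.0853
```

drive_tool:
  motion:
    - [[0,0,-20,0,0,0,0],[0,0,-40,0,0,0,0],[0,0,-45,0,0,0,0],[0,0,-45,0,0,0,0],[0,0,-30,0,0,0,0],[0,0,-10,0,0,0,0],[-10,11,0,0,0,0,0],[-20,21,0,0,0,0,0],[-28,30,0,0,0,0,0],[-30,32,0,0,0,0,0]]

```text
time_s: 8.3
tcp_pos: [0.4977, -0.2271, 0.2046]
ee_rot: [-2.921, -1.151, 0.002]
contact_force: [1.1, 0.1, 0.3]
grip_width: 0.0853
```

```bash
python3 - <<'E'
from h import *
st(); grab('wrist','w3')
E
```

```text
t 8.3 tcp [ 0.4977 -0.2271  0.2046] yaw -46.98 zax [-1.7e-03  9.0e-04 -1.0e+00] F [1.1 0.1 0.3] w 0.0853
```

View pics/w3.png

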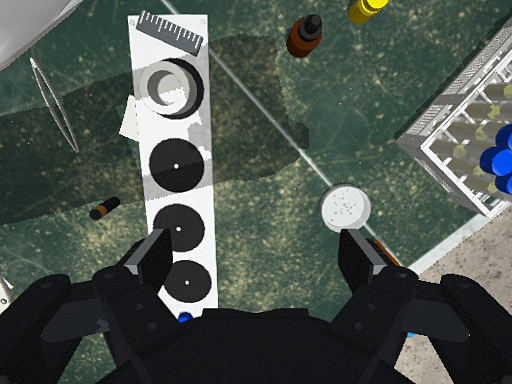

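drive_tool:
  motion:
    - [[-30,32,0,0,0,0,0],[-30,32,0,0,0,0,0],[-30,32,0,0,0,0,0],[-25,27,0,0,0,0,0],[-18,20,0,0,0,0,0],[-12.6,14,0,0,0,0,0],[0,0,0,0,0,0,0],[0,0,0,0,0,0,0],[0,0,0,0,0,0,0],[0,0,0,0,0,0,0]]

```text
time_s: 9.35
tcp_pos: [0.4989, -0.4389, 0.2063]
ee_rot: [-2.923, -1.152, 0.0]
contact_force: [-0.0, -0.1, 0.5]
grip_width: 0.0856
```

```bash
python3 - <<'E'
from h import *
st(); grab('wrist','w4');grab('top','t4')
cv2.imwrite('pics/f.png',cv2.resize(load('w4')['im'][100:330,160:380],None,fx=2.5,fy=2.5,interpolation=cv2.INTER_CUBIC))
cv2.imwrite('pics/g.png',cv2.resize(load('t4')['im'][140:280,140:340],None,fx=3.5,fy=3.5,interpolation=cv2.INTER_CUBIC))
E
```

```text
t 9.35 tcp [ 0.4989 -0.4389  0.2063] yaw -46.99 zax [-1.e-04  0.e+00 -1.e+00] F [-0.  -0.1  0.5] w 0.0856
```

View pics/f.png

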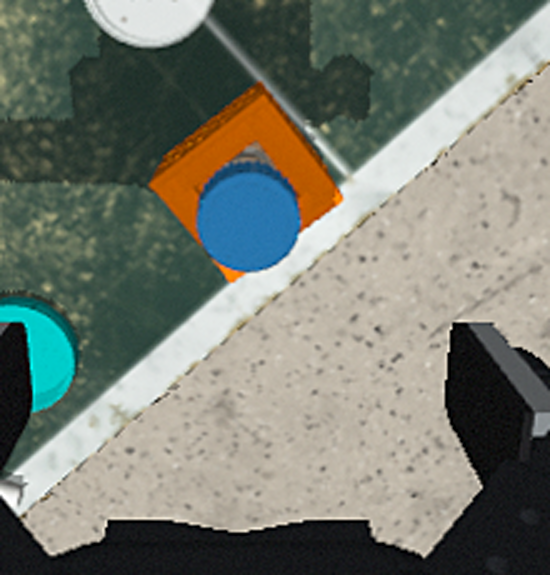

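View pics/g.png

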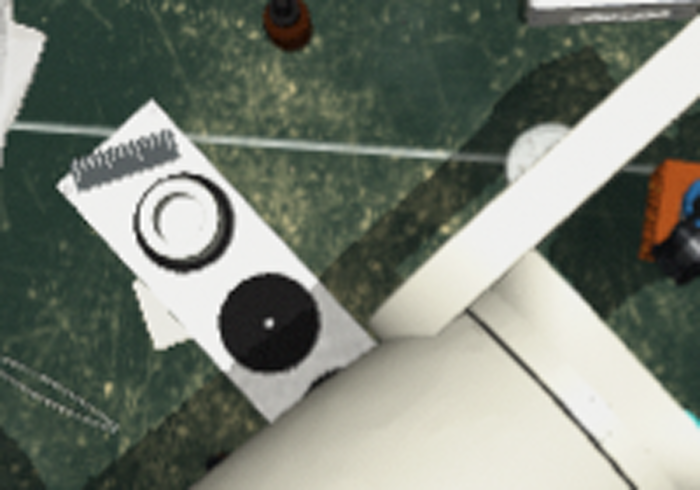

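```bash
python3 - <<'E'
from h import *
z=load('w4')
A=onplane(z,260,100+172/2.5,.114);B=onplane(z,260,100+272/2.5,.114);print('cap',(A+B)/2,np.linalg.norm(A-B),onplane(z,260,188.4,.114),bydepth(z,260,188))
d=z['d'];print(d[180:200:4,250:272:5])
t=load('t4'); print('stand top',onplane(t,(178+.5)/3.5-.5+140,(219+.5)/3.5-.5+140,.046),'pad1',onplane(t,(269+.5)/3.5-.5+140,(323+.5)/3.5-.5+140,.006))
im=load('w3')['im'];cv2.imwrite('pics/i.png',cv2.resize(im[0:200,120:240],None,fx=4,fy=4,interpolation=cv2.INTER_CUBIC)[:600])
E
```

```text
cap [ 0.50135 -0.4421   0.114  ] 0.03629448993993438 [ 0.5019 -0.4416  0.114 ] [ 0.5021 -0.4414  0.114 ]
[[0.24229287 0.24313201 0.2436385  0.24245274 0.24251767]
 [0.24416444 0.24423645 0.2445546  0.2444045  0.2446365 ]
 [0.24583144 0.24523279 0.24445409 0.24512364 0.24544822]
 [0.2464989  0.24646465 0.24711472 0.24646974 0.24653989]
 [0.24666174 0.24727319 0.247712   0.24708235 0.24839473]]
stand top [ 0.4956 -0.0972  0.046 ] pad1 [ 0.4281 -0.1549  0.006 ]
```

View pics/i.png

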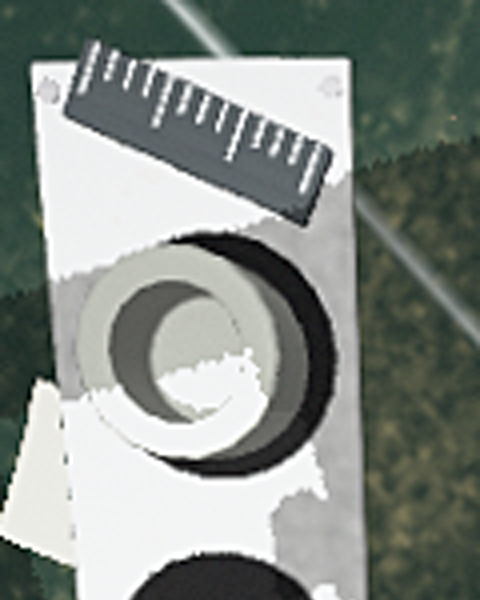

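drive_tool:
  motion:
    - [[-0.2,3,15,0,0,0,0],[0,0,30,0,0,0,0],[0,0,30,0,0,0,0],[0,0,25,0,0,0,0],[0,0,14,0,0,0,0],[0,0,6,0,0,0,0],[0,0,0,0,0,0,0],[0,0,0,0,0,0,0],[0,0,0,0,0,0,0],[0,0,0,0,0,0,0]]

```text
time_s: 10.45
tcp_pos: [0.5009, -0.4423, 0.0873]
ee_rot: [2.922, 1.15, 0.001]
contact_force: [-0.7, -1.0, 0.9]
grip_width: 0.0852
```

```bash
python3 - <<'E'
from h import *
st(); grab('wrist','w5')
cv2.imwrite('pics/j.png',cv2.resize(load('w5')['im'][130:350,130:390],None,fx=2.5,fy=2.5,interpolation=cv2.INTER_CUBIC))
print('stand',onplane(load('w3'),164.5,87.9,.046))
E
```

```text
t 10.45 tcp [ 0.5009 -0.4423  0.0873] yaw -47.04 zax [ 9.0e-04 -1.1e-03 -1.0e+00] F [-0.7 -1.   0.9] w 0.0852
stand [ 0.4988 -0.098   0.046 ]
```

View pics/j.png

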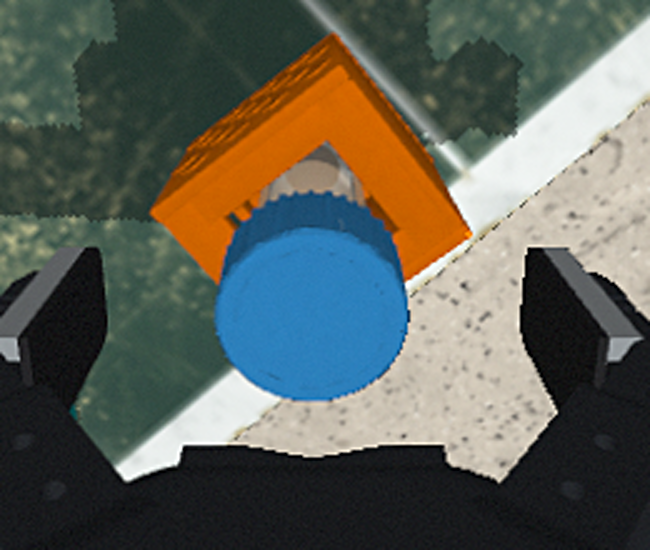

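drive_tool:
  motion:
    - [[0,0,0,0,0,0,1],[0,0,0,0,0,0,1],[0,0,0,0,0,0,1],[0,0,0,0,0,0,1],[0,0,0,0,0,0,1],[0,0,0,0,0,0,1],[0,0,0,0,0,0,1],[0,0,0,0,0,0,1],[0,0,0,0,0,0,1],[0,0,0,0,0,0,1]]
  grip_force: 50

```text
time_s: 11.5
tcp_pos: [0.5008, -0.4421, 0.0866]
ee_rot: [2.923, 1.15, 0.0]
contact_force: [-0.1, -0.7, 5.9]
grip_width: 0.0365
```

drive_tool:
  motion:
    - [[0,0,-4,0,0,0,1],[0,0,-8,0,0,0,1],[0,0,-12,0,0,0,1],[0,0,-14,0,0,0,1],[0,0,-14,0,0,0,1],[0,0,-14,0,0,0,1],[0,0,-12,0,0,0,1],[0,0,-4,0,0,0,1],[0,0,0,0,0,0,1],[0,0,0,0,0,0,1]]

```text
time_s: 12.5
tcp_pos: [0.5005, -0.4418, 0.1678]
ee_rot: [-2.923, -1.15, 0.001]
contact_force: [0.2, 0.6, 0.1]
grip_width: 0.0367
```

```bash
python3 - <<'E'
from h import *
st(); grab('wrist','w6')
cv2.imwrite('pics/k.png',cv2.resize(load('w6')['im'][130:350,130:390],None,fx=2.5,fy=2.5,interpolation=cv2.INTER_CUBIC))
E
```

```text
t 12.5 tcp [ 0.5005 -0.4418  0.1678] yaw -47.04 zax [-6.e-04  5.e-04 -1.e+00] F [0.2 0.6 0.1] w 0.0367
```

View pics/k.png

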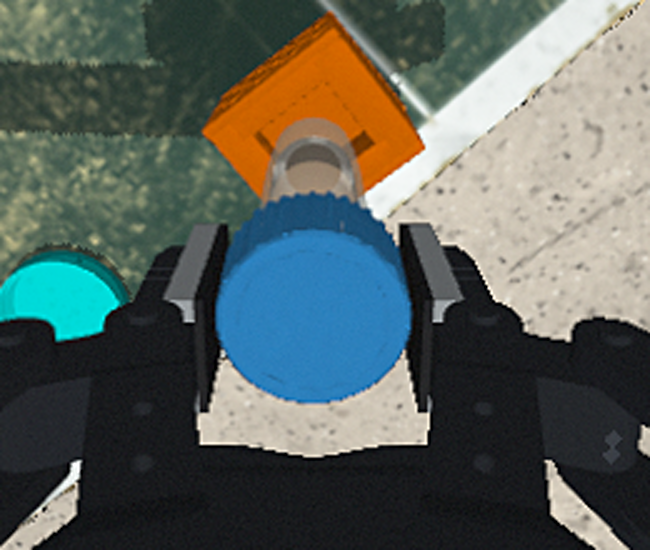

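```bash
python3 - <<'E'
from h import *
z=load('w6'); h=.1945
u=130+314/2.5
A=onplane(z,u,130+230/2.5,h);B=onplane(z,u,130+402/2.5,h);print('cap',(A+B)/2-pose()[0],np.linalg.norm(A-B),bydepth(z,u,255))
z=load('w5');A=onplane(z,u,130+227/2.5,.114);B=onplane(z,u,130+401/2.5,.114);print('cap before',(A+B)/2,np.linalg.norm(A-B))
E
```

```text
cap [0.0004248  0.00060679 0.02693305] 0.03580223456713284 [ 0.5015 -0.4406  0.1935]
cap before [ 0.5015 -0.4414  0.114 ] 0.03608489988901178
```

drive_tool:
  motion:
    - [[7,-7.6,0,0,0,0,1],[16.3,-17.8,0,0,0,0,1],[28,-30.5,0,0,0,0,1],[33,-36,0,0,0,0,1],[33,-36,0,0,0,0,1],[33,-36,0,0,0,0,1],[32,-35,0,0,0,0,1],[26,-28.4,0,0,0,0,1],[16,-17.5,0,0,0,0,1],[8,-9,0,0,0,0,1]]

```text
time_s: 13.55
tcp_pos: [0.4972, -0.0955, 0.1682]
ee_rot: [-2.922, -1.153, 0.0]
contact_force: [-0.2, -0.4, -0.1]
grip_width: 0.037
```

drive_tool:
  motion:
    - [[0,0,0,0,0,0,1],[0,0,0,0,0,0,1],[0,0,6,0,0,0,1],[0,0,10,0,0,0,1],[0,0,6,0,0,0,1],[0,0,3,0,0,0,1],[0,0,0,0,0,0,1],[0,0,0,0,0,0,1],[0,0,0,0,0,0,1],[0,0,0,0,0,0,1]]

```text
time_s: 14.55
tcp_pos: [0.4978, -0.098, 0.1436]
ee_rot: [2.923, 1.15, 0.001]
contact_force: [1.0, 0.5, -0.4]
grip_width: 0.0367
```

```bash
python3 - <<'E'
from h import *
st(); grab('wrist','w7'); grab('scene','s7')
cv2.imwrite('pics/l.png',cv2.resize(load('w7')['im'][60:350,110:400],None,fx=2,fy=2,interpolation=cv2.INTER_CUBIC))
cv2.imwrite('pics/m.png',cv2.resize(load('s7')['im'][150:300,120:320],None,fx=3.5,fy=3.5,interpolation=cv2.INTER_CUBIC))
E
```

```text
t 14.55 tcp [ 0.4978 -0.098   0.1436] yaw -47.04 zax [ 5.e-04 -3.e-04 -1.e+00] F [ 1.   0.5 -0.4] w 0.0367
```

View pics/l.png

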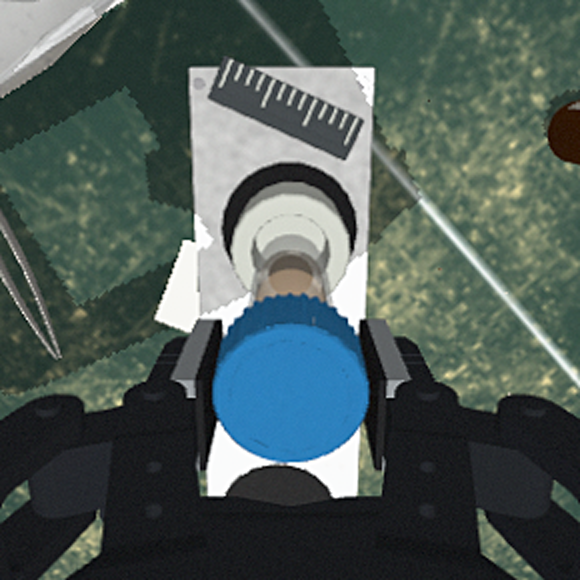

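View pics/m.png

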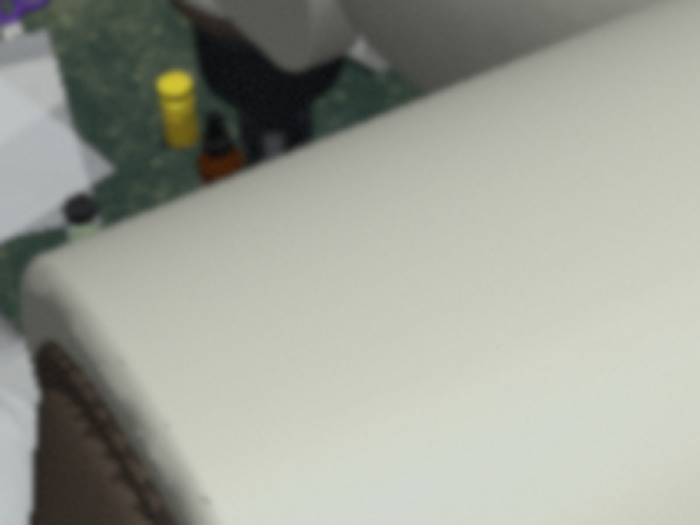

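```bash
python3 - <<'E'
from h import *
cv2.imwrite('pics/n.png',cv2.resize(load('w7')['im'][130:220,205:305],None,fx=6,fy=6,interpolation=cv2.INTER_CUBIC))
E
```

```text
(no output)
```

View pics/n.png

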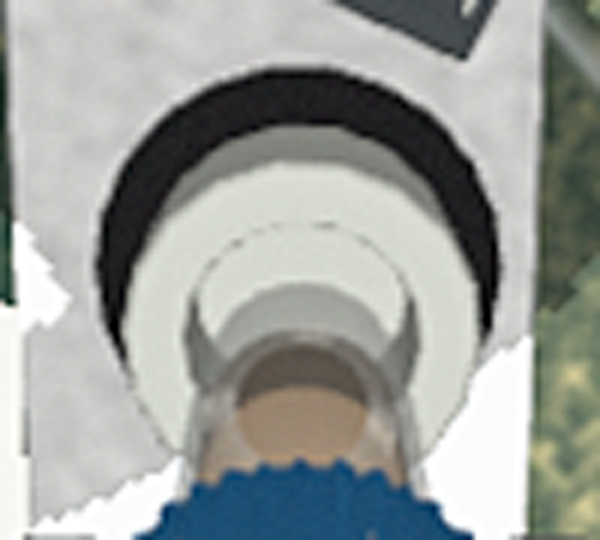

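```bash
python3 - <<'E'
from h import *
z=load('w7'); f=lambda U,V,h:onplane(z,205+(U+.5)/6-.5,130+(V+.5)/6-.5,h)
p,r=pose(); x=r.apply([1,0,0]);print(p)
q=lambda P:(r.inv().apply(P-p)*1000).round(1)
print('pad',q(f(301,66,.006)-.035*x),'ring',q(f(303,160,.046)-.027*x),'well',q(f(303,222,.046)-.0175*x),'ringbase',q(f(303,125,.006)-.027*x))
print('tube',q(f(308,332,.061)-.014*x), q(f(308,332,.0615)-.014*x))
l=q(f(120,310,.046));rr=q(f(480,310,.046));print(l,rr)
l=q(f(200,410,.065));rr=q(f(415,410,.065));print(l,rr)
E
```

```text
[ 0.49778107 -0.09794222  0.14347684]
pad [  2.   -0.4 137.5] ring [ 0.8 -0.2 97.5] well [ 1.2 -0.1 97.5] ringbase [ 1.000e-01 -1.000e-01  1.375e+02]
tube [-7.9  0.4 82.5] [-7.7  0.4 82. ]
[  5.5 -27.2  97.5] [ 5.5 25.9 97.5]
[ -3.9 -14.4  78.5] [-3.9 15.2 78.5]
```

```bash
python3 - <<'E'
from h import *
z=load('w7'); a=cv2.resize(z['im'][165:225,215:295],None,fx=7,fy=7,interpolation=cv2.INTER_LANCZOS4)
p,r=pose()
# overlay: vertical cylinder model rings at offset (.5,.5)mm
def ring(img,z,p,rad,h,u0,v0,f,c):
    t=np.linspace(0,2*np.pi,80); P=np.array([[p[0]+.0004+rad*np.cos(k),p[1]+.0006+rad*np.sin(k),h] for k in t])
    q=((proj(z,P)-[u0,v0]+.5)*f-.5).astype(int); cv2.polylines(img,[q.reshape(-1,1,2)],True,c,1)
b=a.copy()
ring(b,z,p,.014,.061,215,165,7,(0,0,255)); ring(b,z,p,.014,.076,215,165,7,(0,255,0)); ring(b,z,p,.006,.061,215,165,7,(255,0,255))
cv2.imwrite('pics/o.png',a[:, :]);cv2.imwrite('pics/o2.png',b)
z6=load('w6'); b=cv2.resize(z6['im'][165:225,215:295],None,fx=7,fy=7,interpolation=cv2.INTER_LANCZOS4)
p6=np.array([.5005,-.4418]);ring(b,z6,p6,.014,.085,215,165,7,(0,0,255)); ring(b,z6,p6,.014,.1,215,165,7,(0,255,0)); ring(b,z6,p6,.006,.085,215,165,7,(255,0,255))
cv2.imwrite('pics/o3.png',b)
E
```

```text
(no output)
```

View pics/o.png

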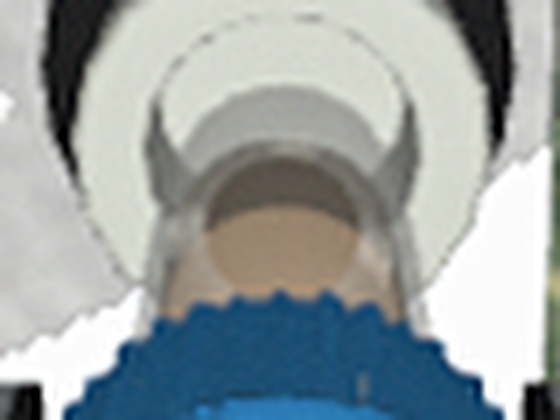

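View pics/o2.png

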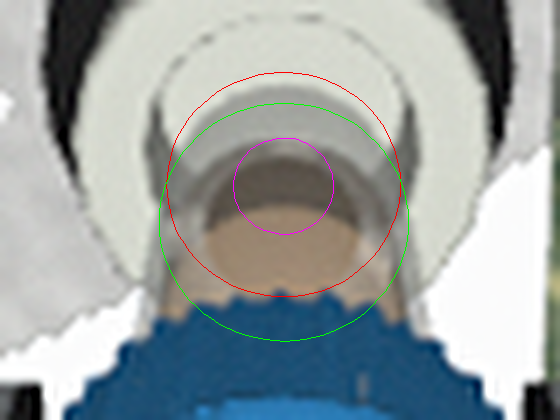

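View pics/o3.png

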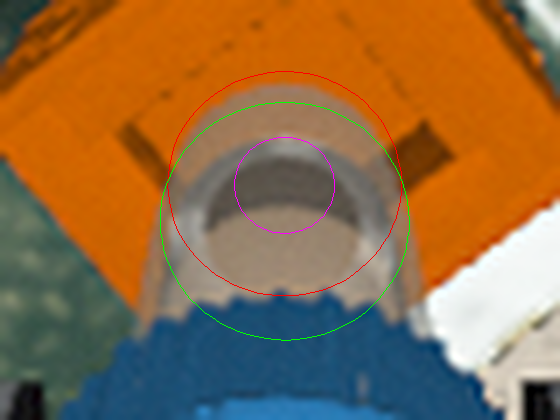

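drive_tool:
  motion:
    - [[1,-0.6,0,0,0,0,1],[0,0,6,0,0,0,1],[0,0,8,0,0,0,1],[0,0,8,0,0,0,1],[0,0,8,0,0,0,1],[0,0,8,0,0,0,1],[0,0,6,0,0,0,1],[0,0,0,0,0,0,1],[0,0,0,0,0,0,1],[0,0,0,0,0,0,1]]

```text
time_s: 15.65
tcp_pos: [0.4982, -0.0969, 0.0997]
ee_rot: [2.923, 1.15, 0.0]
contact_force: [0.5, -0.3, -0.6]
grip_width: 0.0366
```

```bash
python3 - <<'E'
from h import *
st(); grab('wrist','w8')
cv2.imwrite('pics/p.png',cv2.resize(load('w8')['im'][60:350,110:400],None,fx=2,fy=2,interpolation=cv2.INTER_CUBIC))
E
```

```text
t 15.65 tcp [ 0.4982 -0.0969  0.0997] yaw -47.04 zax [ 4.e-04 -3.e-04 -1.e+00] F [ 0.5 -0.3 -0.6] w 0.0366
```

View pics/p.png

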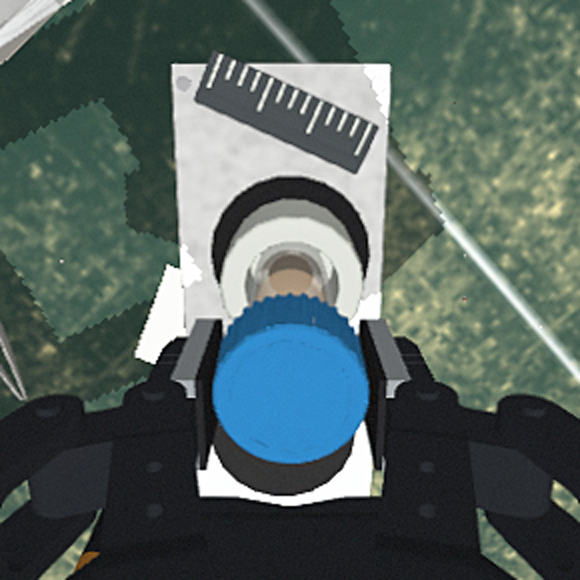

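drive_tool:
  motion:
    - [[0,0,2,0,0,0,1],[0,0,2,0,0,0,1],[0,0,0.5,0,0,0,1],[0,0,0,0,0,0,1],[0,0,0,0,0,0,0],[0,0,0,0,0,0,0],[0,0,0,0,0,0,0],[0,0,0,0,0,0,0],[0,0,0,0,0,0,0],[0,0,0,0,0,0,0]]

```text
time_s: 16.7
tcp_pos: [0.498, -0.0968, 0.0948]
ee_rot: [2.923, 1.15, -0.0]
contact_force: [-0.3, 0.1, 0.1]
grip_width: 0.0854
```

```bash
python3 - <<'E'
from h import *
st(); grab('wrist','w9'); z=load('w9')
cv2.imwrite('pics/q.png',cv2.resize(load('w9')['im'][60:350,110:400],None,fx=2,fy=2,interpolation=cv2.INTER_CUBIC))
print(bydepth(z,256,255))
E
```

```text
t 16.7 tcp [ 0.498  -0.0968  0.0948] yaw -47.04 zax [-1.e-04 -1.e-04 -1.e+00] F [-0.3  0.1  0.1] w 0.0854
[ 0.4996 -0.0953  0.1216]
```

View pics/q.png

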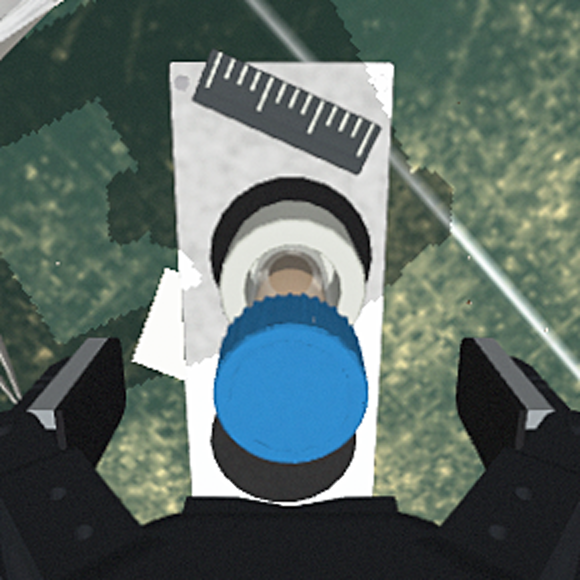

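drive_tool:
  motion:
    - [[0,0,-20,0,0,0,0],[0,0,-40,0,0,0,0],[0,0,-40,0,0,0,0],[3,9,-20,0,0,0,0],[8,24,0,0,0,0,0],[12,36,0,0,0,0,0],[12,36,0,0,0,0,0],[9,26,0,0,0,0,0],[4,11,0,0,0,0,0],[0,0,0,0,0,0,0]]

```text
time_s: 17.75
tcp_pos: [0.6307, -0.1686, 0.2138]
ee_rot: [-2.923, -1.149, 0.001]
contact_force: [1.0, -0.1, -0.4]
grip_width: 0.0853
```

drive_tool:
  motion:
    - [[0,0,0,0,0,0,0],[0,0,0,0,0,0,0],[0,0,0,0,0,0,0],[0,0,0,0,0,0,0],[0,0,0,0,0,0,0],[0,0,0,0,0,0,0],[0,0,0,0,0,0,0],[0,0,0,0,0,0,0],[0,0,0,0,0,0,0],[0,0,0,0,0,0,0]]

```text
time_s: 18.75
tcp_pos: [0.63, -0.1681, 0.2148]
ee_rot: [2.923, 1.15, -0.0]
contact_force: [-0.6, -1.0, 0.1]
grip_width: 0.0855
```

```bash
python3 - <<'E'
from h import *
st(); grab('wrist','w10'); z=load('w10')
cv2.imwrite('pics/r.png',cv2.resize(z['im'][0:350,60:460],None,fx=1.7,fy=1.7,interpolation=cv2.INTER_CUBIC))
E
```

```text
t 18.75 tcp [ 0.63   -0.1681  0.2148] yaw -47.04 zax [-0.e+00 -1.e-04 -1.e+00] F [-0.6 -1.   0.1] w 0.0855
```

View pics/r.png

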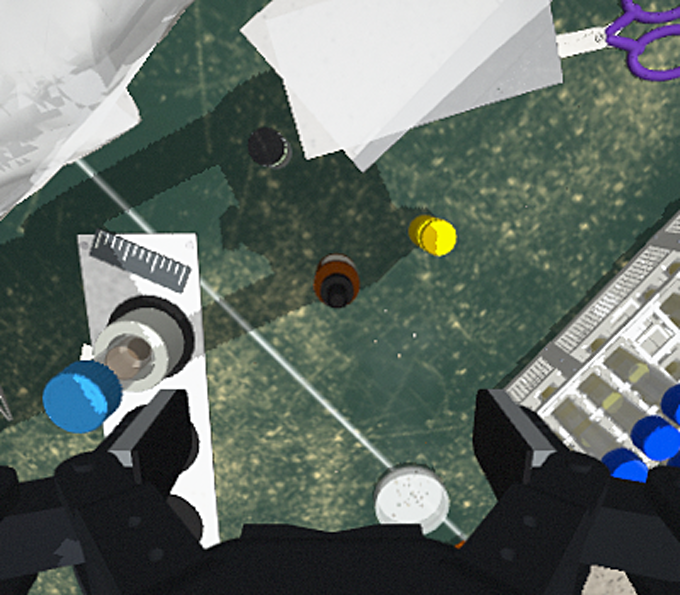

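```bash
python3 - <<'E'
from h import *
z=load('w10'); f=lambda U,V,h:onplane(z,60+(U+.5)/1.7-.5,(V+.5)/1.7-.5,h)
p,r=pose(); x=r.apply([1,0,0])
cv2.imwrite('pics/s.png',cv2.resize(z['im'][140:190,230:290],None,fx=9,fy=9,interpolation=cv2.INTER_CUBIC))
print('top',f(339,287,.091),'vial',f(265,146,.054),'dish',f(412,500,.015),'yellow',f(437,235,.054),'cloth',f(140,118,.05),'paper',f(362,170,.01),f(308,158,.01))
print(bydepth(z,*[60+362/1.7,165/1.7]),bydepth(z,60+308/1.7,152/1.7),bydepth(z,60+330/1.7,152/1.7))
E
```

```text
top [ 0.6408 -0.1631  0.091 ] vial [ 0.6687 -0.0764  0.054 ] dish [ 0.5388 -0.3448  0.015 ] yellow [ 0.7025 -0.1913  0.054 ] cloth [ 0.6293 -0.0085  0.05  ] paper [ 0.7014 -0.1302  0.01  ] [ 0.6816 -0.097   0.01  ]
[ 0.7031 -0.128   0.0206] [ 0.6845 -0.095   0.0145] [ 0.6949 -0.106   0.0116]
```

View pics/s.png

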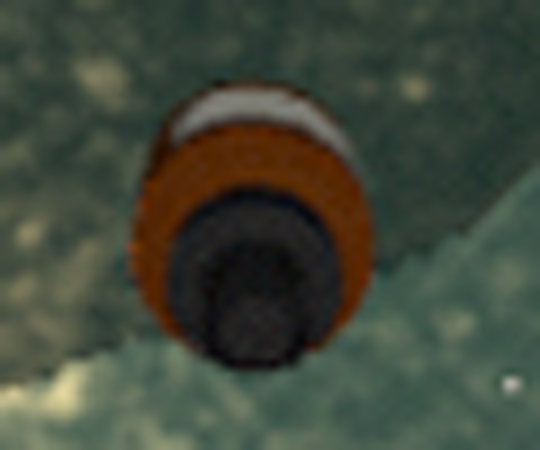

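```bash
python3 - <<'E'
from h import *
z=load('w10'); f=lambda U,V,h:onplane(z,230+(U+.5)/9-.5,140+(V+.5)/9-.5,h)
p,r=pose(); x=r.apply([1,0,0])
for n,P in [('tip',f(258,325,.091)),('shoulder',f(255,240,.056)),('baseedge',f(255,80,.0)-.0155*x)]: print(n,P,(r.inv().apply(P-p)*1000).round(1))
E
```

```text
tip [ 0.6351 -0.1672  0.091 ] [  4.3   2.9 123.8]
shoulder [ 0.6369 -0.1656  0.056 ] [  6.7   2.9 158.8]
baseedge [ 6.34656990e-01 -1.68563434e-01  1.43032680e-06] [  3.1   3.6 214.8]
```

drive_tool:
  motion:
    - [[2,1.5,20,0,0,0,0],[2.5,1.6,35,0,0,0,0],[0,0,40,0,0,0,0],[0,0,35,0,0,0,0],[0,0,30,0,0,0,0],[0,0,18,0,0,0,0],[0,0,8,0,0,0,0],[0,0,2,0,0,0,0],[0,0,0,0,0,0,0],[0,0,0,0,0,0,0]]

```text
time_s: 19.8
tcp_pos: [0.6359, -0.1675, 0.0281]
ee_rot: [2.922, 1.15, 0.002]
contact_force: [0.1, 0.7, 0.1]
grip_width: 0.0852
```

```bash
python3 - <<'E'
from h import *
st(); grab('wrist','w11'); z=load('w11')
cv2.imwrite('pics/u.png',cv2.resize(z['im'][60:350,110:400],None,fx=2,fy=2,interpolation=cv2.INTER_CUBIC))
E
```

```text
t 19.8 tcp [ 0.6359 -0.1675  0.0281] yaw -47.04 zax [ 1.7e-03 -7.0e-04 -1.0e+00] F [0.1 0.7 0.1] w 0.0852
```

View pics/u.png

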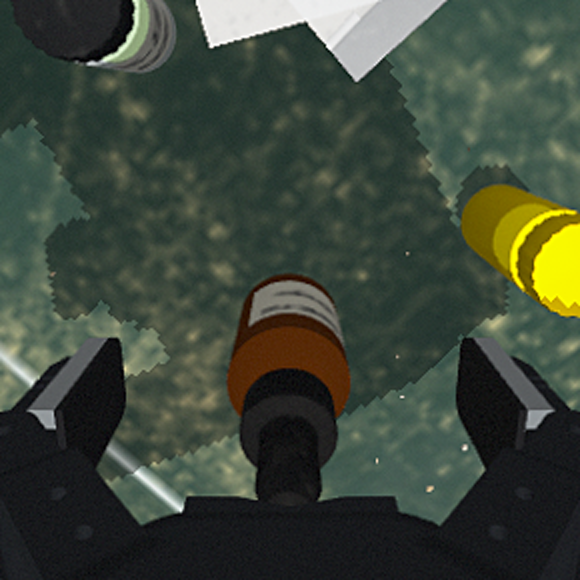

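drive_tool:
  motion:
    - [[0,0,0,0,0,0,1],[0,0,0,0,0,0,1],[0,0,0,0,0,0,1],[0,0,0,0,0,0,1],[0,0,0,0,0,0,1],[0,0,0,0,0,0,1],[0,0,0,0,0,0,1],[0,0,0,0,0,0,1],[0,0,0,0,0,0,1],[0,0,0,0,0,0,1]]

```text
time_s: 20.85
tcp_pos: [0.6355, -0.1673, 0.0271]
ee_rot: [2.923, 1.15, 0.0]
contact_force: [-0.6, 0.7, 6.4]
grip_width: 0.0296
```

drive_tool:
  motion:
    - [[0,0,-8,0,0,0,1],[0,0,-20,0,0,0,1],[0,0,-30,0,0,0,1],[0,0,-32,0,0,0,1],[0,0,-26,0,0,0,1],[0,0,-12,0,0,0,1],[0,0,-4,0,0,0,1],[-8,-8.4,0,0,0,0,1],[-16,-17,0,0,0,0,1],[-24,-25,0,0,0,0,1]]

```text
time_s: 21.85
tcp_pos: [0.5651, -0.1628, 0.1567]
ee_rot: [-2.922, -1.15, 0.003]
contact_force: [-0.0, -0.2, 0.2]
grip_width: 0.0298
```

drive_tool:
  motion:
    - [[-28,-30,0,0,0,0,1],[-26,-28,0,0,0,0,1],[-22,-23,0,0,0,0,1],[-13,-13,0,0,0,0,1],[-5,-5,0,0,0,0,1],[0,0,0,0,0,0,1],[0,0,0,0,0,0,1],[0,0,0,0,0,0,1],[0,0,0,0,0,0,1],[0,0,0,0,0,0,1]]

```text
time_s: 22.85
tcp_pos: [0.4299, -0.1547, 0.1586]
ee_rot: [-2.923, -1.151, 0.001]
contact_force: [0.4, 0.4, -0.5]
grip_width: 0.0294
```

```bash
python3 - <<'E'
from h import *
st(); grab('wrist','w12'); z=load('w12')
cv2.imwrite('pics/v.png',cv2.resize(z['im'][60:350,110:400],None,fx=2,fy=2,interpolation=cv2.INTER_CUBIC))
E
```

```text
t 22.85 tcp [ 0.4299 -0.1547  0.1586] yaw -47.02 zax [-5.e-04  1.e-04 -1.e+00] F [ 0.4  0.4 -0.5] w 0.0294
```

View pics/v.png

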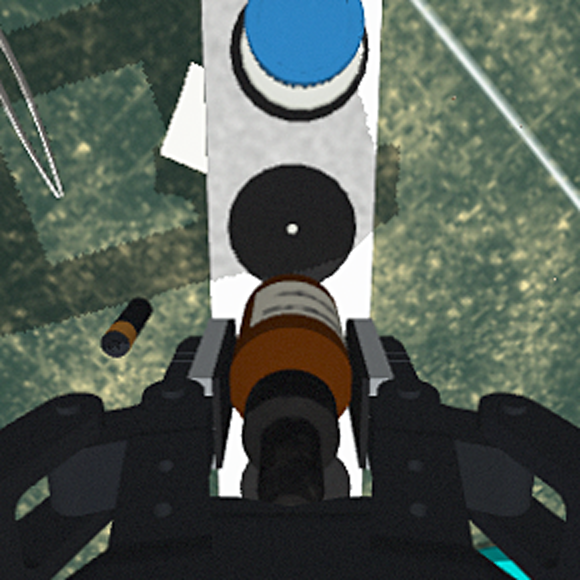

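```bash
python3 - <<'E'
from h import *
z=load('w12'); f=lambda U,V,h:onplane(z,110+(U+.5)/2-.5,60+(V+.5)/2-.5,h)
p,r=pose(); x=r.apply([1,0,0])
for n,P in [('pad1',f(292,229,.006)),('base',f(290,275,.1315)-.0155*x),('bL',f(230,370,.187)),('bR',f(352,370,.187))]: print(n,P,(r.inv().apply(P-p)*1000).round(1))
E
```

```text
pad1 [ 0.4296 -0.1556  0.006 ] [ -0.8   0.6 152.7]
base [ 0.42765928 -0.15596589  0.13150323] [-2.5 -0.5 27.2]
bL [ 0.4263 -0.1387  0.187 ] [  8.3 -14.1 -28.3]
bR [ 0.445  -0.1589  0.187 ] [  8.2  13.5 -28.4]
```

drive_tool:
  motion:
    - [[1.2,0.8,10,0,0,0,1],[0,0,25,0,0,0,1],[0,0,30,0,0,0,1],[0,0,28,0,0,0,1],[0,0,18,0,0,0,1],[0,0,8,0,0,0,1],[0,0,4,0,0,0,1],[0,0,2,0,0,0,1],[0,0,0,0,0,0,1],[0,0,0,0,0,0,1]]

```text
time_s: 23.9
tcp_pos: [0.4314, -0.1546, 0.0345]
ee_rot: [2.922, 1.15, 0.001]
contact_force: [0.4, 0.4, -0.4]
grip_width: 0.0296
```

```bash
python3 - <<'E'
from h import *
st()
E
```

```text
t 23.9 tcp [ 0.4314 -0.1546  0.0345] yaw -47.04 zax [ 1.e-03 -7.e-04 -1.e+00] F [ 0.4  0.4 -0.4] w 0.0296
```

drive_tool:
  motion:
    - [[0,0,1,0,0,0,1],[0,0,0,0,0,0,1],[0,0,0,0,0,0,0],[0,0,0,0,0,0,0],[0,0,0,0,0,0,0],[0,0,0,0,0,0,0],[0,0,0,0,0,0,0],[0,0,-10,0,0,0,0],[0,0,-30,0,0,0,0],[0,0,-40,0,0,0,0]]

```text
time_s: 24.9
tcp_pos: [0.4302, -0.154, 0.1133]
ee_rot: [-2.922, -1.149, 0.003]
contact_force: [0.7, -0.6, 0.8]
grip_width: 0.0853
```

drive_tool:
  motion:
    - [[0,0,-45,0,0,0,0],[0,0,-40,0,0,0,0],[10,5,-10,0,0,0,0],[24,11,0,0,0,0,0],[34,16,0,0,0,0,0],[38,17,0,0,0,0,0],[38,17,0,0,0,0,0],[38,17,0,0,0,0,0],[28,13,0,0,0,0,0],[16,7.7,0,0,0,0,0]]

```text
time_s: 25.9
tcp_pos: [0.6687, -0.0752, 0.2078]
ee_rot: [-2.923, -1.152, 0.0]
contact_force: [-0.0, -0.4, -0.6]
grip_width: 0.0855
```

```bash
python3 - <<'E'
from h import *
st(); grab('wrist','w13'); z=load('w13')
cv2.imwrite('pics/w.png',cv2.resize(z['im'][0:350,60:460],None,fx=1.7,fy=1.7,interpolation=cv2.INTER_CUBIC))
grab('top','t13');cv2.imwrite('pics/x.png',cv2.resize(load('t13')['im'][140:300,140:340],None,fx=3.5,fy=3.5,interpolation=cv2.INTER_CUBIC))
E
```

```text
t 25.9 tcp [ 0.6687 -0.0752  0.2078] yaw -46.98 zax [-3.e-04  2.e-04 -1.e+00] F [-0.  -0.4 -0.6] w 0.0855
```

View pics/w.png

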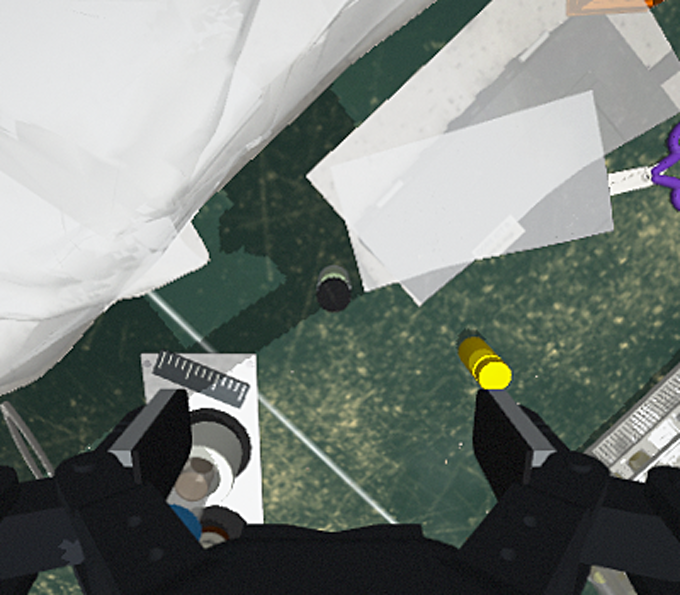

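View pics/x.png

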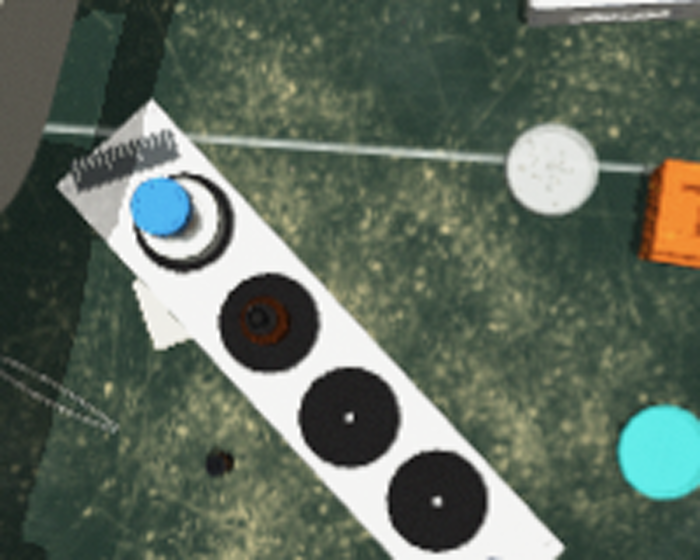

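```bash
python3 - <<'E'
from h import *
z=load('w13'); f=lambda U,V,h:onplane(z,60+(U+.5)/1.7-.5,(V+.5)/1.7-.5,h)
p,r=pose(); x=r.apply([1,0,0])
P=f(333,294,.054); print(P,(r.inv().apply(P-p)*1000).round(1))
P=f(334,266,.0)-.0115*x; print(P,(r.inv().apply(P-p)*1000).round(1))
cv2.imwrite('pics/y.png',cv2.resize(z['im'][145:195,230:290],None,fx=9,fy=9,interpolation=cv2.INTER_CUBIC))
t=load('t13');g=lambda U,V,h:onplane(t,(U+.5)/3.5-.5+140,(V+.5)/3.5-.5+140,h)
for n,U,V,h in [('cap',160,207,.122),('bottle',258,316,.097),('pad1',269,323,.006),('pad2',349,417,.006),('pad3',437,500,.006),('dish',552,169,.015)]: print(n,g(U,V,h))
E
```

```text
[ 0.6694 -0.0751  0.054 ] [  1.    0.6 153.5]
[ 6.68294043e-01 -7.73479219e-02  3.62347221e-06] [ -1.3   1.5 207.5]
cap [ 0.4956 -0.0968  0.122 ]
bottle [ 0.4294 -0.1558  0.097 ]
pad1 [ 0.4281 -0.1549  0.006 ]
pad2 [ 0.3644 -0.2099  0.006 ]
pad3 [ 0.3087 -0.2696  0.006 ]
dish [ 0.5331 -0.3481  0.015 ]
```

View pics/y.png

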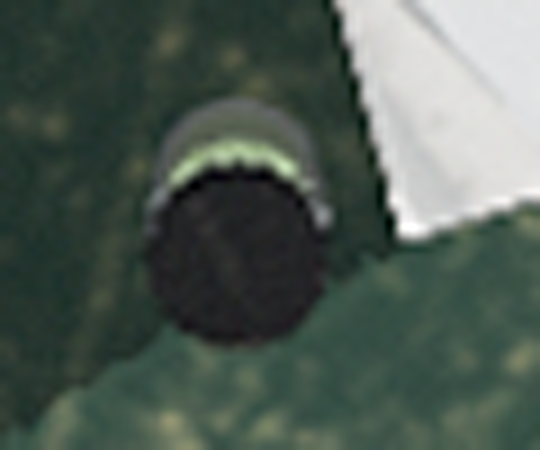

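drive_tool:
  motion:
    - [[0,0.8,10,0,0,0.131,0.4],[0,0,10,0,0,0.131,0.4],[0,0,10,0,0,0.131,0.4],[0,0,10,0,0,0.131,0.4],[0,0,10,0,0,0.131,0.4],[0,0,10,0,0,0.131,0.4],[0,0,20,0,0,0,0.4],[0,0,20,0,0,0,0.4],[0,0,10,0,0,0,0.4],[0,0,0,0,0,0,0.4]]

```text
time_s: 27.0
tcp_pos: [0.6668, -0.077, 0.0971]
ee_rot: [-3.141, 0.057, 0.003]
contact_force: [0.2, -0.4, 0.2]
grip_width: 0.0509
```

```bash
python3 - <<'E'
from h import *
st(); grab('wrist','w14'); z=load('w14')
cv2.imwrite('pics/z.png',cv2.resize(z['im'][0:350,60:460],None,fx=1.7,fy=1.7,interpolation=cv2.INTER_CUBIC))
E
```

```text
t 27.0 tcp [ 0.6668 -0.077   0.0971] yaw -92.09 zax [-1.9e-03  3.0e-04 -1.0e+00] F [ 0.2 -0.4  0.2] w 0.0509
```

View pics/z.png

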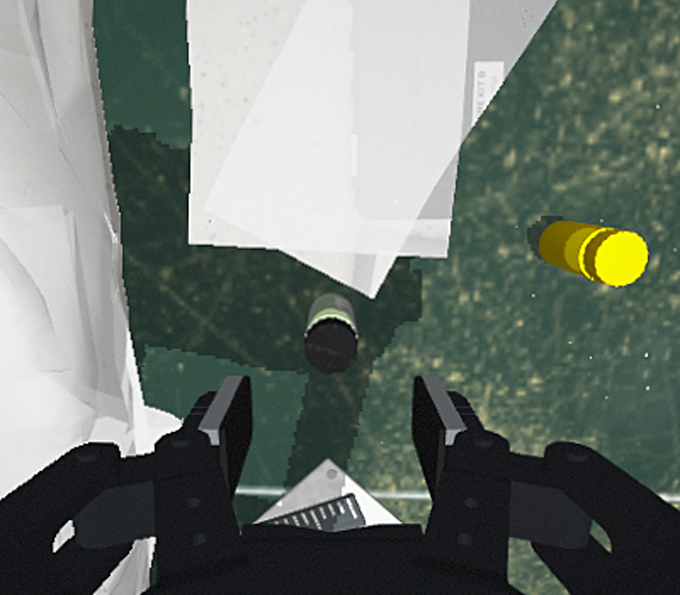

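```bash
python3 - <<'E'
from h import *
z=load('w14'); f=lambda U,V,h:onplane(z,60+(U+.5)/1.7-.5,(V+.5)/1.7-.5,h)
p,r=pose(); x=r.apply([1,0,0]); q=lambda P:(P,(r.inv().apply(P-p)*1000).round(1))
print(q(f(331,345,.054))); print(q(f(332,293,0)-.0115*x)); print(q(f(374,298,.01)),q(f(145,400,.05)),q(f(120,250,.05)))
for a,b in ((140,400),(120,440),(90,300)): print(bydepth(z,60+a/1.7,b/1.7))
E
```

```text
(array([ 0.6702, -0.0762,  0.054 ]), array([ 2.8, -1. , 44.3]))
(array([ 6.68507591e-01, -7.66822491e-02,  4.00342571e-06]), array([ 1.2, -0.4, 98.3]))
(array([ 0.6789, -0.0978,  0.01  ]), array([12.3, 20.3, 88.3])) (array([0.6463, 0.0062, 0.05  ]), array([-24. , -82.4,  48.3])) (array([0.7121, 0.0071, 0.05  ]), array([ 41.7, -85.7,  48.2]))
[0.6239 0.0305 0.0015]
[0.6235 0.0236 0.0441]
[0.693  0.02   0.0551]
```

drive_tool:
  motion:
    - [[2,-0.7,5,0,0,0.145,0.4],[0,0,12,0,0,0,0.4],[0,0,20,0,0,0,0.4],[0,0,20,0,0,0,0.4],[0,0,12,0,0,0,0.4],[0,0,6,0,0,0,0.4],[0,0,2,0,0,0,0.4],[0,0,0,0,0,0,0.4],[0,0,0,0,0,0,0.4],[0,0,0,0,0,0,0.4]]

```text
time_s: 28.05
tcp_pos: [0.67, -0.0763, 0.0216]
ee_rot: [3.129, -0.284, 0.002]
contact_force: [-0.7, 0.1, 0.1]
grip_width: 0.0511
```

```bash
python3 - <<'E'
from h import *
st(); grab('wrist','w15'); z=load('w15')
cv2.imwrite('pics/aa.png',cv2.resize(z['im'][60:350,110:400],None,fx=2,fy=2,interpolation=cv2.INTER_CUBIC))
E
```

```text
t 28.05 tcp [ 0.67   -0.0763  0.0216] yaw -100.37 zax [ 1.e-03 -3.e-04 -1.e+00] F [-0.7  0.1  0.1] w 0.0511
```

View pics/aa.png

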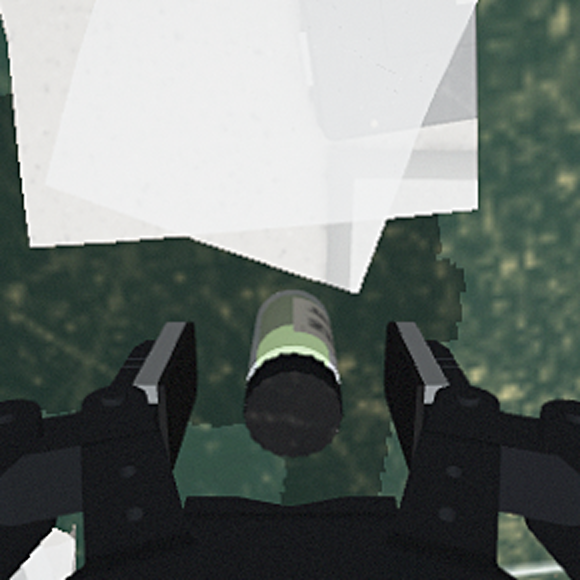

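drive_tool:
  motion:
    - [[0,0,0,0,0,0,1],[0,0,0,0,0,0,1],[0,0,0,0,0,0,1],[0,0,0,0,0,0,1],[0,0,0,0,0,0,1],[0,0,0,0,0,0,1],[0,0,0,0,0,0,1],[0,0,-4,0,0,0,1],[0,0,-12,0,0,0,1],[0,0,-20,0,0,0,1]]
  grip_force: 40

```text
time_s: 29.1
tcp_pos: [0.669, -0.0762, 0.0567]
ee_rot: [-3.129, 0.284, 0.003]
contact_force: [-0.3, -0.1, 0.1]
grip_width: 0.0219
```

drive_tool:
  motion:
    - [[0,0,-28,0,0,-0.06,1],[0,0,-30,0,0,-0.115,1],[0,0,-28,0,0,-0.13,1],[0,0,-18,0,0,-0.13,1],[0,0,-8,0,0,-0.13,1],[0,0,0,0,0,-0.13,1],[0,0,0,0,0,-0.13,1],[0,0,0,0,0,-0.106,1],[0,0,0,0,0,0,1],[0,0,0,0,0,0,1]]

```text
time_s: 30.1
tcp_pos: [0.6696, -0.0763, 0.1693]
ee_rot: [2.925, 1.145, 0.0]
contact_force: [0.7, 0.1, 0.0]
grip_width: 0.0216
```

```bash
python3 - <<'E'
from h import *
st(); p,r=pose(); print((r.inv().apply([.3645-p[0],-.2098-p[1],0])*1000).round(1))
E
```

```text
t 30.1 tcp [ 0.6696 -0.0763  0.1693] yaw -47.23 zax [ 3.e-04 -2.e-04 -1.e+00] F [0.7 0.1 0. ] w 0.0216
[-3.147e+02 -1.092e+02 -1.000e-01]
```

drive_tool:
  motion:
    - [[-10,-3.5,0,0,0,0,1],[-22,-7.6,0,0,0,0,1],[-32,-11.1,0,0,0,0,1],[-38,-13.2,0,0,0,0,1],[-40,-13.9,0,0,0,0,1],[-40,-13.9,0,0,0,0,1],[-40,-13.9,0,0,0,0,1],[-38,-13.2,0,0,0,0,1],[-28,-9.7,0,0,0,0,1],[-16,-5.6,0,0,0,0,1]]

```text
time_s: 31.1
tcp_pos: [0.3728, -0.2066, 0.169]
ee_rot: [2.925, 1.145, -0.0]
contact_force: [0.5, 0.8, 0.4]
grip_width: 0.0218
```

drive_tool:
  motion:
    - [[-10.7,-3.6,0,0,0,0,1],[0,0,0,0,0,0,1],[0,0,0,0,0,0,1],[0,0,10,0,0,0,1],[0,0,20,0,0,0,1],[0,0,20,0,0,0,1],[0,0,10,0,0,0,1],[0,0,0,0,0,0,1],[0,0,0,0,0,0,1],[0,0,0,0,0,0,1]]

```text
time_s: 32.1
tcp_pos: [0.3654, -0.2111, 0.1096]
ee_rot: [2.922, 1.15, 0.001]
contact_force: [-0.7, -0.1, 0.2]
grip_width: 0.022
```

```bash
python3 - <<'E'
from h import *
st(); grab('wrist','w16'); z=load('w16')
cv2.imwrite('pics/ab.png',cv2.resize(z['im'][60:350,110:400],None,fx=2,fy=2,interpolation=cv2.INTER_CUBIC))
E
```

```text
t 32.1 tcp [ 0.3654 -0.2111  0.1096] yaw -47.03 zax [ 9.e-04 -8.e-04 -1.e+00] F [-0.7 -0.1  0.2] w 0.022
```

View pics/ab.png

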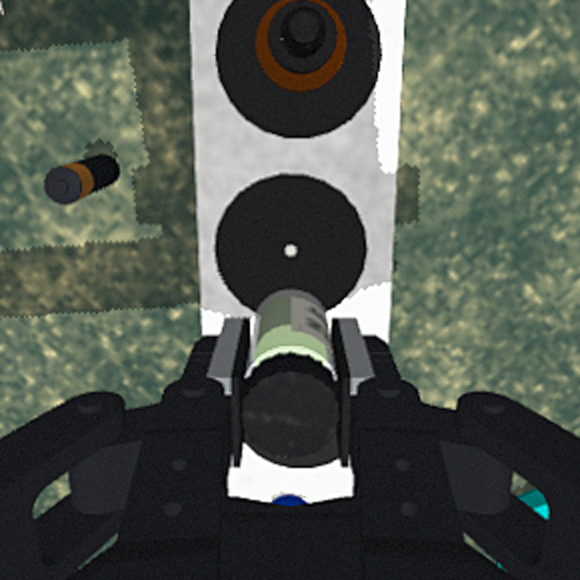

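```bash
python3 - <<'E'
from h import *
z=load('w16'); f=lambda U,V,h:onplane(z,110+(U+.5)/2-.5,60+(V+.5)/2-.5,h)
p,r=pose(); x=r.apply([1,0,0]); q=lambda P:(P,(r.inv().apply(P-p)*1000).round(1))
print('pad2',q(f(291,250,.006)),'vial base',q(f(292,289,.088)-.0115*x),'cap',q(f(292,409,.142)))
E
```

```text
pad2 (array([ 0.3659, -0.2107,  0.006 ]), array([  0.7,  -0. , 103.6])) vial base (array([ 0.36448444, -0.21193762,  0.08799944]), array([-1.2,  0. , 21.6])) cap (array([ 0.3658, -0.2104,  0.142 ]), array([  0.8,  -0.1, -32.4]))
```

drive_tool:
  motion:
    - [[0.8,0,8,0,0,0,1],[0,0,18,0,0,0,1],[0,0,22,0,0,0,1],[0,0,18,0,0,0,1],[0,0,10,0,0,0,1],[0,0,4,0,0,0,1],[0,0,2,0,0,0,1],[0,0,0,0,0,0,1],[0,0,0,0,0,0,1],[0,0,0,0,0,0,1]]

```text
time_s: 33.15
tcp_pos: [0.3657, -0.2105, 0.0273]
ee_rot: [2.923, 1.15, 0.001]
contact_force: [-0.0, 0.0, 0.5]
grip_width: 0.0219
```

```bash
python3 - <<'E'
from h import *
st()
E
```

```text
t 33.15 tcp [ 0.3657 -0.2105  0.0273] yaw -47.04 zax [ 6.e-04 -6.e-04 -1.e+00] F [-0.   0.   0.5] w 0.0219
```

drive_tool:
  motion:
    - [[0,0,0,0,0,0,0],[0,0,0,0,0,0,0],[0,0,0,0,0,0,0],[0,0,0,0,0,0,0],[0,0,0,0,0,0,0],[0,0,-10,0,0,0,0],[0,0,-30,0,0,0,0],[0,0,-40,0,0,0,0],[0,0,-40,0,0,0,0],[2,14,-20,0,0,0,0]]

```text
time_s: 34.15
tcp_pos: [0.3767, -0.2192, 0.1711]
ee_rot: [2.92, 1.149, 0.003]
contact_force: [0.7, -0.8, 0.2]
grip_width: 0.0856
```

drive_tool:
  motion:
    - [[4,30,0,0,0,0,0],[6,40,0,0,0,0,0],[6,40,0,0,0,0,0],[6,40,0,0,0,0,0],[4.2,30,0,0,0,0,0],[3,20,0,0,0,0,0],[0,0,0,0,0,0,0],[0,0,0,0,0,0,0],[0,0,0,0,0,0,0],[0,0,0,0,0,0,0]]

```text
time_s: 35.15
tcp_pos: [0.5338, -0.3452, 0.1675]
ee_rot: [2.923, 1.15, 0.0]
contact_force: [0.8, 0.1, 0.0]
grip_width: 0.0857
```

```bash
python3 - <<'E'
from h import *
st(); grab('wrist','w17'); z=load('w17')
cv2.imwrite('pics/ac.png',cv2.resize(z['im'][0:350,60:460],None,fx=1.7,fy=1.7,interpolation=cv2.INTER_CUBIC))
E
```

```text
t 35.15 tcp [ 0.5338 -0.3452  0.1675] yaw -47.03 zax [ 3.e-04 -4.e-04 -1.e+00] F [0.8 0.1 0. ] w 0.0857
```

View pics/ac.png

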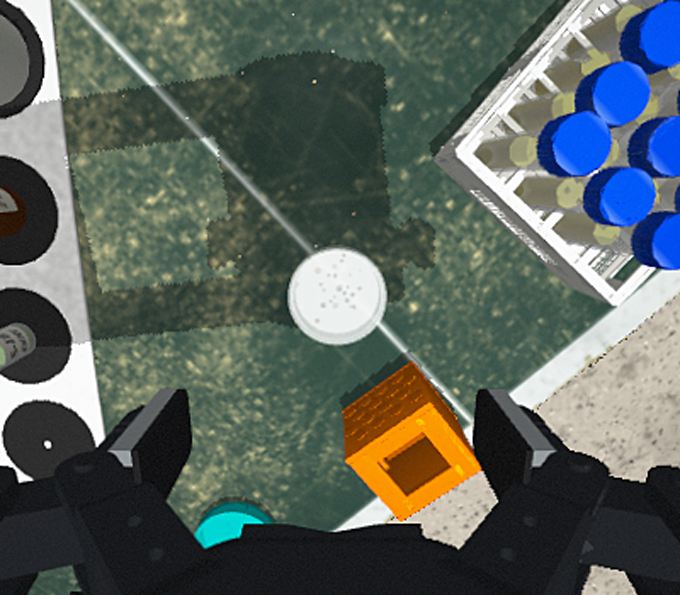

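```bash
python3 - <<'E'
from h import *
z=load('w17'); f=lambda U,V,h:onplane(z,60+(U+.5)/1.7-.5,(V+.5)/1.7-.5,h)
p,r=pose(); q=lambda P:(P,(r.inv().apply(P-p)*1000).round(1))
A=f(337,248,.0145);B=f(337,346,.0145);C=f(288,297,.0145);D=f(387,297,.0145)
print(q((A+B)/2),np.linalg.norm(A-B),q((C+D)/2),np.linalg.norm(C-D))
def tips(n):
  z=load(n);d=z['d'];W=z['W'];T=np.array(arm.get_calibration('wrist')['T_tool_cam']);v,u=np.mgrid[150:330:1,60:450:1]
  fx,fy,cx,cy=z['K'];X=np.stack([(u-cx)/fx*d[v,u],(v-cy)/fy*d[v,u],d[v,u]],-1)@T[:3,:3].T+T[:3,3]
  m=(d[v,u]>0)&(np.abs(X[...,0])<.013)&(np.abs(X[...,1])<.07)&(X[...,2]<.03)&(X[...,2]>-.05)
  P=X[m]; 
  for s in (-1,1):
    Q=P[(P[:,1]*s>0)]; Q=Q[np.argsort(-Q[:,2])][:8]; print(n,s,(Q*1000).round(0).tolist()[:6])
for n in ('w17','w14','w4'): tips(n)
E
```

```text
(array([ 0.5344, -0.3489,  0.0145]), array([ -2. ,   2.9, 152.9])) 0.06409898595141733 (array([ 0.53525, -0.34855,  0.0145 ]), array([ -1.2,   3.2, 152.9])) 0.06297316888961514
w17 -1 [[-4.0, -43.0, -13.0], [-4.0, -43.0, -13.0], [2.0, -43.0, -13.0], [-6.0, -43.0, -14.0], [7.0, -43.0, -14.0], [1.0, -43.0, -14.0]]
w17 1 [[-6.0, 42.0, -13.0], [7.0, 42.0, -14.0], [2.0, 42.0, -14.0], [4.0, 42.0, -14.0], [3.0, 42.0, -14.0], [1.0, 43.0, -14.0]]
w14 -1 [[2.0, -26.0, -4.0], [1.0, -26.0, -4.0], [0.0, -26.0, -4.0], [3.0, -26.0, -4.0], [-0.0, -26.0, -4.0], [-1.0, -26.0, -4.0]]
w14 1 [[2.0, 25.0, -3.0], [3.0, 25.0, -3.0], [-1.0, 25.0, -4.0], [8.0, 25.0, -4.0], [-4.0, 25.0, -4.0], [-2.0, 25.0, -4.0]]
w4 -1 [[-4.0, -43.0, -13.0], [8.0, -43.0, -13.0], [3.0, -43.0, -13.0], [-6.0, -43.0, -13.0], [0.0, -43.0, -14.0], [-1.0, -43.0, -14.0]]
w4 1 [[6.0, 42.0, -13.0], [2.0, 42.0, -13.0], [-4.0, 42.0, -13.0], [0.0, 42.0, -13.0], [2.0, 42.0, -13.0], [-7.0, 42.0, -14.0]]
```

drive_tool:
  motion:
    - [[-1.6,3,15,0,0,0,0],[0,0,30,0,0,0,0],[0,0,38,0,0,0,0],[0,0,35,0,0,0,0],[0,0,26,0,0,0,0],[0,0,12,0,0,0,0],[0,0,6,0,0,0,0],[0,0,3,0,0,0,0],[0,0,0,0,0,0,0],[0,0,0,0,0,0,0]]

```text
time_s: 36.2
tcp_pos: [0.5355, -0.3493, 0.003]
ee_rot: [2.922, 1.15, 0.001]
contact_force: [-0.1, 0.4, -0.3]
grip_width: 0.0857
```

```bash
python3 - <<'E'
from h import *
st(); grab('wrist','w18'); z=load('w18')
cv2.imwrite('pics/ad.png',cv2.resize(z['im'][60:350,110:400],None,fx=2,fy=2,interpolation=cv2.INTER_CUBIC))
E
```

```text
t 36.2 tcp [ 0.5355 -0.3493  0.003 ] yaw -47.04 zax [ 0.0013 -0.0011 -1.    ] F [-0.1  0.4 -0.3] w 0.0857
```

View pics/ad.png

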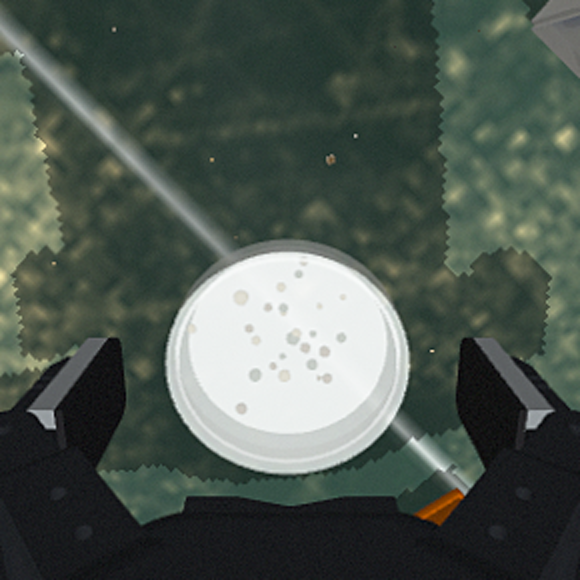

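drive_tool:
  motion:
    - [[0,0,2,0,0,0,0],[0,0,2,0,0,0,0],[0,0,0,0,0,0,1],[0,0,0,0,0,0,1],[0,0,0,0,0,0,1],[0,0,0,0,0,0,1],[0,0,0,0,0,0,1],[0,0,0,0,0,0,1],[0,0,0,0,0,0,1],[0,0,0,0,0,0,1]]
  grip_force: 35

```text
time_s: 37.25
tcp_pos: [0.5351, -0.349, -0.0018]
ee_rot: [2.923, 1.15, 0.0]
contact_force: [-1.4, 0.9, 5.5]
grip_width: 0.0573
```

```bash
python3 - <<'E'
from h import *
st(); p,r=pose(); print((r.inv().apply([.3092-p[0],-.2698-p[1],0])*1000).round(1))
E
```

```text
t 37.25 tcp [ 0.5351 -0.349  -0.0018] yaw -47.04 zax [ 2.e-04 -3.e-04 -1.e+00] F [-1.4  0.9  5.5] w 0.0573
[-1.114e+02 -2.119e+02 -1.000e-01]
```

drive_tool:
  motion:
    - [[0,0,-4,0,0,0,1],[0,0,-10,0,0,0,1],[0,0,-18,0,0,0,1],[0,0,-18,0,0,0,1],[0,0,-10,0,0,0,1],[-5,-10,0,0,0,0,1],[-11,-21,0,0,0,0,1],[-17,-32,0,0,0,0,1],[-20,-38,0,0,0,0,1],[-20,-38,0,0,0,0,1]]

```text
time_s: 38.25
tcp_pos: [0.3846, -0.2955, 0.0566]
ee_rot: [-2.922, -1.15, 0.001]
contact_force: [-0.8, -0.7, 1.1]
grip_width: 0.0578
```

drive_tool:
  motion:
    - [[-18,-34,0,0,0,0,1],[-12,-23,0,0,0,0,1],[-6,-11,0,0,0,0,1],[-2.4,-4.9,0,0,0,0,1],[0,0,0,0,0,0,1],[0,0,0,0,0,0,1],[0,0,0,0,0,0,1],[0,0,0,0,0,0,1],[0,0,0,0,0,0,1],[0,0,0,0,0,0,1]]

```text
time_s: 39.25
tcp_pos: [0.3093, -0.2698, 0.0577]
ee_rot: [-2.923, -1.151, 0.0]
contact_force: [-0.3, -1.1, -0.2]
grip_width: 0.0572
```

```bash
python3 - <<'E'
from h import *
st(); grab('wrist','w19'); z=load('w19')
cv2.imwrite('pics/ae.png',cv2.resize(z['im'][60:350,110:400],None,fx=2,fy=2,interpolation=cv2.INTER_CUBIC))
E
```

```text
t 39.25 tcp [ 0.3093 -0.2698  0.0577] yaw -47.03 zax [-2.e-04  1.e-04 -1.e+00] F [-0.3 -1.1 -0.2] w 0.0572
```

View pics/ae.png

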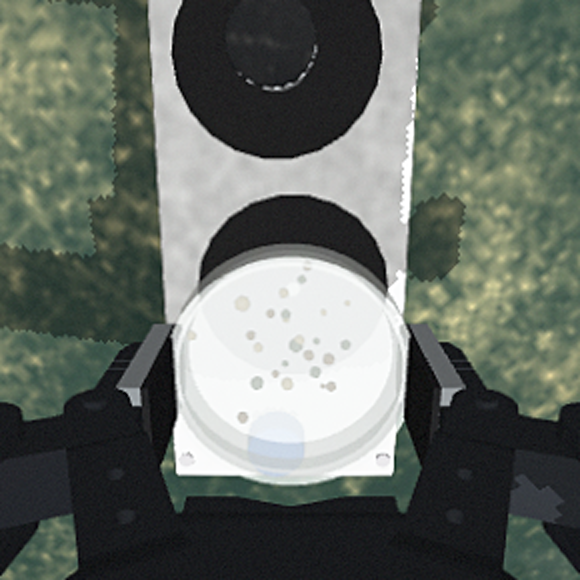

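```bash
python3 - <<'E'
from h import *
from scipy.optimize import least_squares
z=load('w19'); p,r=pose(); x=r.apply([1,0,0]); q=lambda P:(r.inv().apply(np.array(P)-p)*1000).round(1)
im=z['im'].astype(int).sum(2); pts=[]
for u in range(222,293,5):
    col=im[140:200,u]; j=np.where(col<150)[0]
    if len(j): pts.append(onplane(z,u,140+j[0],.006)[:2])
P=np.array(pts); f=least_squares(lambda c:np.hypot(*(P-c).T)-.035,[.309,-.27],loss='soft_l1',f_scale=.001); print(f.x,f.fun.round(4),q([*f.x,.006]))
g=lambda U,V,h:onplane(z,110+(U+.5)/2-.5,60+(V+.5)/2-.5,h)
A=g(291,257,.075);B=g(291,484,.075); print('dish',q((A+B)/2),np.linalg.norm(A-B))
print('cap',q(g(275,445,.012)))
E
```

```text
[ 0.30875394 -0.27077201] [-0.0002 -0.0003  0.0002 -0.0001  0.0001 -0.0001  0.0001  0.0001  0.0003
  0.0002 -0.0002  0.0005 -0.0004 -0.0001 -0.0003] [-1.   0.4 51.8]
dish [  0.3  -0.3 -17.2] 0.06247599539022971
cap [-62.   -6.4  45.8]
```

drive_tool:
  motion:
    - [[-1,0.5,8,0,0,0,1],[0,0,14,0,0,0,1],[0,0,14,0,0,0,1],[0,0,9,0,0,0,1],[0,0,5,0,0,0,1],[0,0,3,0,0,0,1],[0,0,0,0,0,0,1],[0,0,0,0,0,0,1],[0,0,0,0,0,0,1],[0,0,0,0,0,0,1]]

```text
time_s: 40.3
tcp_pos: [0.3089, -0.271, 0.0052]
ee_rot: [2.923, 1.15, 0.0]
contact_force: [-0.1, 0.5, -0.4]
grip_width: 0.0571
```

```bash
python3 - <<'E'
from h import *
st()
E
```

```text
t 40.3 tcp [ 0.3089 -0.271   0.0052] yaw -47.04 zax [ 3.e-04 -6.e-04 -1.e+00] F [-0.1  0.5 -0.4] w 0.0571
```

Seat it the last ~1 mm, open, rise and back off.

drive_tool:
  motion:
    - [[0,0,0.9,0,0,0,1],[0,0,0,0,0,0,1],[0,0,0,0,0,0,0],[0,0,0,0,0,0,0],[0,0,0,0,0,0,0],[0,0,0,0,0,0,0],[0,0,0,0,0,0,0],[0,0,-10,0,0,0,0],[0,0,-25,0,0,0,0],[0,0,-40,0,0,0,0]]

```text
time_s: 41.3
tcp_pos: [0.308, -0.2699, 0.079]
ee_rot: [-2.921, -1.149, 0.002]
contact_force: [0.4, -0.7, 0.3]
grip_width: 0.0849
```

drive_tool:
  motion:
    - [[0,0,-45,0,0,0,0],[0,0,-45,0,0,0,0],[0,0,-40,0,0,0,0],[0,10,-10,0,0,0,0],[0,25,0,0,0,0,0],[0,35,0,0,0,0,0],[0,35,0,0,0,0,0],[0,35,0,0,0,0,0],[0,25,0,0,0,0,0],[0,10,0,0,0,0,0]]

```text
time_s: 42.3
tcp_pos: [0.4289, -0.3999, 0.2189]
ee_rot: [-2.923, -1.15, 0.0]
contact_force: [-0.4, 1.2, 0.5]
grip_width: 0.0857
```

```bash
python3 - <<'E'
from h import *
st(); grab('wrist','w20'); grab('top','t20'); grab('scene','s20')
cv2.imwrite('pics/af.png',load('w20')['im'])
cv2.imwrite('pics/ag.png',cv2.resize(load('t20')['im'][150:320,140:320],None,fx=3.5,fy=3.5,interpolation=cv2.INTER_CUBIC))
cv2.imwrite('pics/ah.png',cv2.resize(load('s20')['im'][150:300,140:380],None,fx=3,fy=3,interpolation=cv2.INTER_CUBIC))
E
```

```text
t 42.3 tcp [ 0.4289 -0.3999  0.2189] yaw -47.04 zax [-4.e-04  3.e-04 -1.e+00] F [-0.4  1.2  0.5] w 0.0857
```

View pics/af.png

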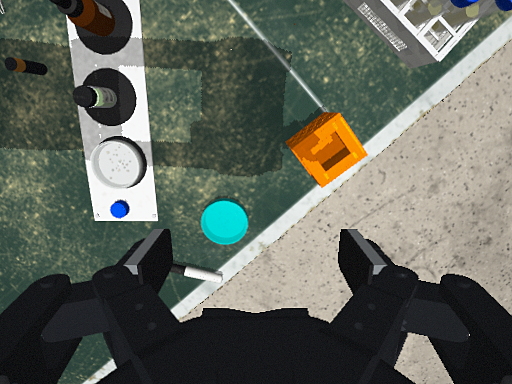

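View pics/ag.png

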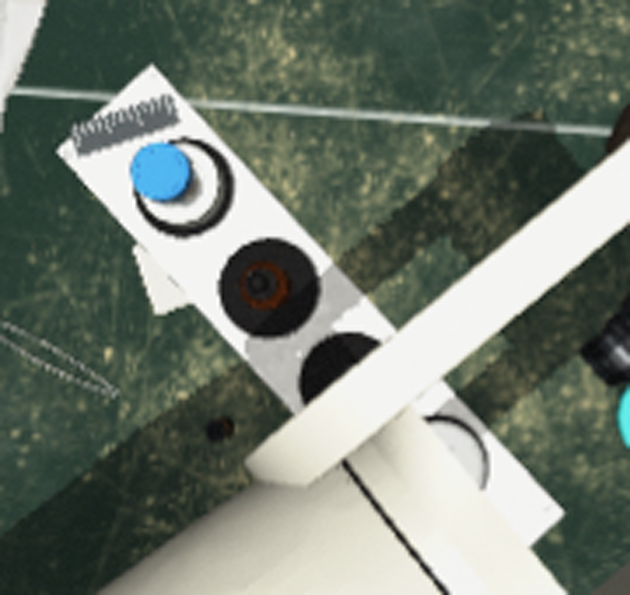

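View pics/ah.png

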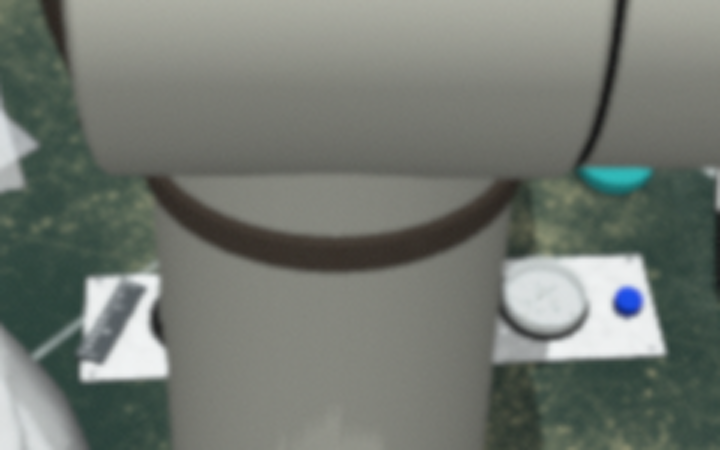

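drive_tool:
  motion:
    - [[15,-2,0,0,0,0,0],[30,-4.5,0,0,0,0,0],[40,-6,0,0,0,0,0],[45,-7,0,0,0,0,0],[45,-7,0,0,0,0,0],[45,-7,0,0,0,0,0],[45,-7,0,0,0,0,0],[40,-6,0,0,0,0,0],[30,-5,0,0,0,0,0],[17,-3,0,0,0,0,0]]

```text
time_s: 43.45
tcp_pos: [0.6489, -0.1158, 0.2196]
ee_rot: [2.922, 1.154, 0.001]
contact_force: [-0.5, -1.3, -0.3]
grip_width: 0.0853
```

```bash
python3 - <<'E'
from h import *
st(); grab('top','t21')
cv2.imwrite('pics/ai.png',cv2.resize(load('t21')['im'][150:320,140:320],None,fx=3.5,fy=3.5,interpolation=cv2.INTER_CUBIC))
E
```

```text
t 43.45 tcp [ 0.6489 -0.1158  0.2196] yaw -46.91 zax [ 7.e-04  1.e-04 -1.e+00] F [-0.5 -1.3 -0.3] w 0.0853
```

View pics/ai.png

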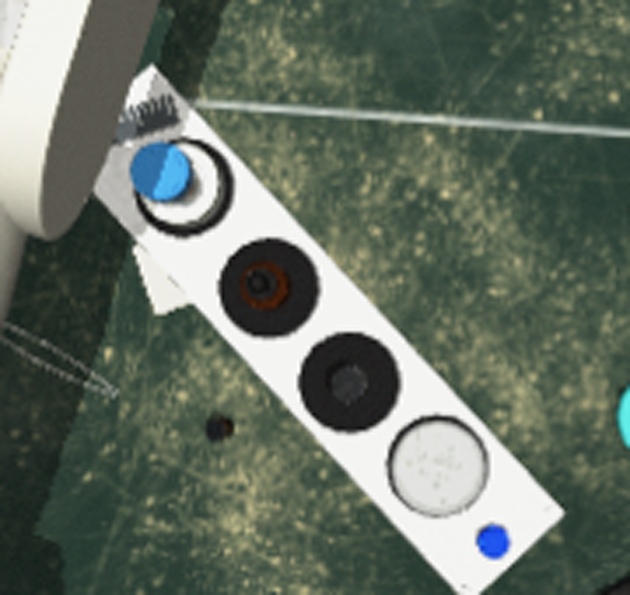

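```bash
python3 - <<'E'
from h import *
t=load('t21');g=lambda U,V,h:onplane(t,(U+.5)/3.5-.5+140,(V+.5)/3.5-.5+150,h)
for n,a,h,pad in [('cap',(161,172),.122,(.4967,-.0951)),('bottle',(260,283),.097,(.428,-.1549)),('vial',(349,381),.060,(.3644,-.2099)),('dish',(438.5,465),.021,(.3087,-.2696))]:
    P=g(*a,h); print(n,P,'off mm',((P[:2]-pad)*1000).round(1),'depth z',bydepth(t,(a[0]+.5)/3.5-.5+140,(a[1]+.5)/3.5-.5+150)[2])
st(); arm.job_done()
E
```

```text
cap [ 0.4956 -0.0975  0.122 ] off mm [-1.1 -2.4] depth z 0.1204
bottle [ 0.4282 -0.1571  0.097 ] off mm [ 0.2 -2.2] depth z 0.095
vial [ 0.3663 -0.2119  0.06  ] off mm [ 1.9 -2. ] depth z 0.0577
dish [ 0.3098 -0.2704  0.021 ] off mm [ 1.1 -0.8] depth z 0.0208
t 43.5 tcp [ 0.6496 -0.1149  0.2194] yaw -46.88 zax [ 7.e-04  7.e-04 -1.e+00] F [ 0.7  2.5 -0.2] w 0.0854
the job is handed in; nothing more can be done
```

The size series is set up and handed in at about 43.5 s of the 125 s. From the scale bar's end (pad_0 to pad_3) stand the tube in its stand, the dropper bottle, the screw vial and the dish. I set the empty stand on pad_0 and released it first, then moved the tube into it, and then the other three.

**Centring:** the last top-camera check put each centre within about 3 mm of its pad, against the 15 mm allowed. For pad_0 I measured the tube cap's centre; the stand was measured earlier, at about 2 mm off.

**Heights and contact:** all depth readings agree with upright objects fully down:

| Object | Measured top height | Expected |
|---|---|---|
| Tube cap | 0.120–0.122 m | 0.122 m |
| Dropper bottle | 0.095 m | 0.097 m |
| Screw vial | 0.058 m | 0.060 m |
| Dish | 0.021 m | 0.019–0.022 m |

The gripper was open and well clear at about 0.22 m, and no high forces showed in the readings I took.

**Disagreements:**
- The wrist camera and the fixed cameras differed by 2–3 mm for most points and by up to about 9 mm for the dropper bottle's tip. I used the wrist view for each grasp and placing.
- I could not see the tube's seating in the stand directly at the end, because the cap hides it from above. I inferred it from the cap height and from the wrist view at release.

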